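# Gauge a specimen tube on the bench comparator

## Task

Gauge the specimen tube that lies on the bench: lay it gently across the near end of the comparator's stage, let go, and with closed fingers push its side so that it rolls along between the rails, under both prongs of the sprung fork and over their hump, until the fork drops behind it and it comes up against the back stop. Press it home there by feel, with a light, steady push of about 6 N for a second and never as much as 10 N, since the glass is thin. Leave it lying square against the stop under the fork, and do not disturb the vials, the dropper bottle or the tape roll.

Things in the scene. Friction and masses are not known exactly. Their poses are not given: they have to be found in the camera images.
- tube_mid (a point): Centre of the specimen tube: closed amber-glass tube with white screw cap and paper label, a plain cylinder 25 mm in diameter, 100 mm long, about 45 g, lying on its side on the bench (centre 12.5 mm up). Its own y axis is the cylinder's axis; x and z turn with it as it rolls. It rolls freely when touched.
- gauge: Bench comparator, grey base 256 x 140 mm, fixed. Origin on the bench, 120 mm from its near edge; x runs along the stage from the loading end to the head, z up. Steel stage top at z = 25 mm, x = -112 to 58 mm; side rails 9.5 mm above it, inner faces at y = +-53 mm; lip 3 mm high at x = -114 mm. At the far end sits the measuring head (up to z = 73 mm, its pointer and scale plate to 135 mm).
- loading_place (a point): Point on the stage top in the middle of the loading end (gauge x = -60 mm), where the tube is to be laid along the gauge's y, its centre then 12.5 mm above this point. Axes as the gauge's. The measuring head is clamped at a setting that differs each time and is not measured: its back stop (two pads 28 mm either side of the middle) stands 103 to 127 mm beyond this point.
- feeler (a joint): Angle (rad) of the head's sprung fork: 0 empty. Two prongs 36 mm either side of the middle (65 mm clear between for closed fingers), upturned tips 51 mm nearer than the stop pads. A push of 2 to 6 N takes the tube under their hump (0.11 or more, 13 mm short of home); then they drop to about 0.06 and hold it on the stop. Past that, force climbs 5 to 20 N per mm.
- tape_roll: Masking tape roll lying on the bench, 68 mm across, 19 mm high; bystander. Origin under its centre. It and the tube lie on opposite sides of the gauge, either way round.
- vial_dark_cap: Small standing vial with a black cap, 23 mm across, 52 mm high, beyond the gauge on its left; bystander. Origin under its centre.
- vial_white_cap: Small standing vial with a white cap, 23 mm across, 52 mm high, near the other; bystander. Origin under its centre.
- dropper: Standing amber dropper bottle, 52 mm across, 140 mm high, beyond the gauge on its left; bystander. Origin under its centre.
There are look-alikes about, which are no part of the job. Leave any black or purple look-alike of the part that bears tube_mid alone.

How it is judged (in metres and radians):
On the way, in this order (a step that is already met when the one before it is completed fails the run):
1. the tube lies on the loading end of the stage, clear of the fork, let go (z of tube_mid in the frame of gauge between 0.0345 and 0.0405 m and x of tube_mid in the frame of gauge between -0.112 and -0.03 m and y of tube_mid in the frame of gauge between -0.02 and 0.02 m and angle between the y axis of tube_mid and the y axis of gauge, either way round below 0.25 rad and contact force between the fingers and tube below 0.1 N), for 0.2 s.
2. the tube rolls along the stage towards the stop (turning, resting on the stage) (z of tube_mid in the frame of gauge between 0.0345 and 0.0405 m and x of tube_mid in the frame of gauge above -0.03 m and angular speed of tube above 0.12 rad/s), for 0.1 s.
3. the tube has lifted the fork over its hump (feeler above 0.1 rad) (value of joint feeler above 0.1 rad).
4. with the fork dropped behind it, the tube is pressed home: all its contacts with the comparator together above 8.5 N (a push of about 3 to 4 N) for 0.5 s (x of tube_mid in the frame of gauge above 0.024 m and value of joint feeler between 0.035 and 0.07 rad and contact force between tube and gauge above 8.5 N), for 0.5 s.
At the end, for the whole second after the job is handed in: The tube lies at rest on the stage under the fork, against the back stop (the fork dropped behind it: feeler angle 0.035 to 0.07 rad, which is within about 2 mm of the stop) and within 0.05 rad of square to the stage; the robot has let go (z of tube_mid in the frame of gauge between 0.0345 and 0.0405 m and x of tube_mid in the frame of gauge above 0.024 m and angle between the y axis of tube_mid and the y axis of gauge, either way round below 0.05 rad and value of joint feeler between 0.035 and 0.07 rad and linear speed of tube below 0.01 m/s and contact force between each of the arm, the fingers and tube below 0.1 N); the robot touches nothing.
It fails at once if the glass tube is pressed, dropped or jammed on the comparator: all its contacts with it together above 26 N (a push of about 11 N) (contact force between tube and gauge above 26 N).
It fails at once if a vial, the dropper bottle or the tape roll is moved by more than 15 mm (distance of any of tape_roll, vial_dark_cap, vial_white_cap, dropper from where it was at the start of the episode above 0.015 m).
It also fails if it takes over 72 s, if anything falls off the work surface, if the arm or the gripper's body presses on something with over 40 N, if the wrist force passes 120 N, or if a joint passes its speed limit or range.

## Robot

A 6-joint arm with a two-finger parallel gripper is mounted at the origin on a cart in front of the work surface, level with it; the furniture and walls round the work are solid. World frame = base frame: x ahead of the robot, y to its left, z up, the work surface at z = 0. Lengths are in mm, angles in rad, forces in N, time in s.
With the tool pointing down it reaches from about 325 to 750 mm from the base axis. Payload 7.6 kg.
Tool frame: the origin (TCP) lies on the front face of the gripper's body, between the roots of the fingers; the fingertips stand 73 mm ahead of it and the grasp point (between the pads) lies 54 mm ahead of it; y points along the fingers, x is the direction in which the jaws open and shut, and the axes are right-handed (so a half turn about y gives the same grasp; the last joint's range is limited). The gripper opens to 85 mm and grips with 20 to 120 N. Pads are 22 mm wide; open, the fingers measure 114 mm over their backs; the gripper's body (76 mm by 85 mm) begins 54 mm behind the grasp point. The pads swing forward as they close: fully open they stand 13 mm farther back than shut.
Start: joints at [-1.334, 0.052, 1.401, -0, 1.689, -0.07], TCP at [158.578, -500.491, 303.923] pointing down, gripper open.
Joint ranges: [-2.9, 2.9], [-0.91, 2.17], [0.12, 2.37], [-1.06, 4.2], [0.26, 2.73], [-2.93, 2.93]. Speed limits (rad/s): [2.57, 2.57, 3.01, 3.14, 3.14, 3.14].

## Interface

Orientations are given as a 3x3 rotation matrix whose columns are the frame's x, y, z axes.
In Python, from workcell import observe, grab_frame, camera_model, order gives the robot as it stands. The module is installed in compiled form; this text tells all that it offers.
- The arm moves only by the tool move_arm, never from a script. Its argument "increments" is a list of rows, each an object of numbers: "tx", "ty", "tz": the shift along the tool's x, y, z in cm; "wx", "wy", "wz": the turn, a rotation vector about the tool's x, y, z in degrees. In form: [{"tx": .., "ty": .., "tz": .., "wx": .., "wy": .., "wz": ..}, ...]. A call has 1 to 20 rows; each row shifts and turns the commanded pose from where the row before left it, along the tool's axes as they then stand; what a row does not reach is not made up. A row lasts 1/10 s, in which the tool goes at most 50 mm and 8.59 degrees, less where a joint would pass 70% of its speed; a pose out of reach is approached as far as the arm can. A call is refused whole if a number of a shift passes 5 or a number of a turn 8.59, either way. A call with a gripper value outside its range is refused whole. "jaw" is the opening, from 0 (shut) to 1 (fully open), set as the call begins (left out, the last holds). The fingers move at their own pace and stop on an object; "newtons" is the grip in N (left out, the last holds). Time passes only in rows, so rows that do not move let the fingers close. It gives the time, the measured TCP pose, the force and the opening at its end, in the units of the state.
- observe(): the state, without advancing time (a new reading comes with each control period).
- grab_frame(name): name is "scene" or "top" or "wrist"; returns the picture (400x640x3 uint8, blue, green, red); there is no depth.
- camera_model(name): a dict with "K" (3x3 intrinsics, pixels), "k1" (the pictures are not rectified: a ray, as slopes to the right and down, at radius r is drawn at 1 + k1 r^2 times it, then the intrinsics apply), "cam_to_world" (4x4, takes a point from camera to world coordinates). Camera axes: x right, y down, z forward; pixel columns grow to the right and rows downward; lengths in mm; the calibration is good to about 2 mm. A picture is of the moment at which its call begins: read the wrist's pose just before it. camera_model takes no time and is no camera call; for the wrist camera it gives the pose at the moment of the call.
- order.close_job(): hands the job in, once; it reports no verdict.
The state is a dict: "time": time; "joints": joint angles; "qvel": joint speeds; "joint_torque": joint torques, N m; "tool_pos": TCP position; "orientation": TCP orientation; "force": force on the tool from outside, world axes, zero at the start; "ft_torque": the same for the moment, N m; "grip_width": finger opening in mm.
Only numpy, scipy, OpenCV 4.12 (cv2) and the standard library are available. Lean on these libraries where they do the work, as an engineer would, in place of code of your own. Each camera call takes 0.05 s, during which the arm holds its last target.

## Working session

There is one attempt and no reset: what is moved stays moved. The work goes in short steps, Python scripts to look and compute and a tool call to move; the robot and the scene stay as the last step left them, time stands still between calls to the robot, and variables do not carry over. Pictures are saved under pics/ and viewed, and the job is handed in when it is done.

Besides the shell and the picture viewer there is one more tool, called after "Emit:" by a JSON object that holds its "api" and its "payload", one argument or row to a line. move_arm: Moves the arm, as the interface text tells. Its arguments: {"type":"object","properties":{"increments":{"type":"array","items":{"type":"object","properties":{"tx":{"type":"number"},"ty":{"type":"number"},"tz":{"type":"number"},"wx":{"type":"number"},"wy":{"type":"number"},"wz":{"type":"number"}}}},"jaw":{"type":"number"},"newtons":{"type":"number"}},"required":["increments"]}

```bash
mkdir -p pics
cat > h.py <<'E'
import numpy as np, cv2
from workcell import observe, grab_frame, camera_model, order
def ray(cm,u,v):
    K=np.array(cm["K"]);k1=cm["k1"];T=np.array(cm["cam_to_world"])
    d=np.array([(u-K[0,2])/K[0,0],(v-K[1,2])/K[1,1]]);p=d.copy()
    for _ in range(20): p=d/(1+k1*(p@p))
    r=T[:3,:3]@np.array([p[0],p[1],1]); return T[:3,3],r/np.linalg.norm(r)
def onz(cm,u,v,z):
    o,r=ray(cm,u,v); return o+r*(z-o[2])/r[2]
def proj(cm,P):
    K=np.array(cm["K"]);T=np.array(cm["cam_to_world"])
    c=T[:3,:3].T@(np.array(P,float)-T[:3,3]);s=c[:2]/c[2];s=s*(1+cm["k1"]*(s@s))
    return np.array([K[0,0]*s[0]+K[0,2],K[1,1]*s[1]+K[1,2]])
def tri(rays):
    A=0;b=0
    for o,r in rays:
        M=np.eye(3)-np.outer(r,r);A=A+M;b=b+M@o
    p=np.linalg.solve(A,b)
    return p,[np.linalg.norm((np.eye(3)-np.outer(r,r))@(p-o)) for o,r in rays]
E
python3 - <<'E'
from h import *
import pickle
s=observe();print(s)
for n in("scene","top","wrist"):
    c=camera_model(n);f=grab_frame(n);cv2.imwrite(f"pics/{n}0.png",f);pickle.dump(c,open(f"pics/{n}0.pkl","wb"))
    print(n,c)
E
```

```text
{'time': 0.0, 'joints': array([-1.33429095e+00,  5.28160928e-02,  1.40175730e+00, -2.13221022e-05,
        1.68861155e+00, -7.02950734e-02]), 'qvel': array([ 0.00065037,  0.00063798, -0.00027544,  0.00026084,  0.0004465 ,
       -0.00080262]), 'joint_torque': array([-1.57532217e-03, -3.81662965e+01, -3.60190845e+01, -2.44363528e-04,
        6.07930924e-03, -1.72465622e-05]), 'tool_pos': array([ 158.52851939, -500.28405151,  303.06671648]), 'orientation': array([[ 3.02007354e-01, -3.93669822e-04,  9.53305514e-01],
       [-9.53304270e-01,  1.54300668e-03,  3.02007596e-01],
       [-1.58984805e-03, -9.99998732e-01,  9.07122405e-05]]), 'force': array([ 0.31800968, -0.16265908,  0.04942672]), 'ft_torque': array([-0.01673193,  0.0252416 , -0.04103218]), 'grip_width': 85.30272191327425}
scene {'K': array([[364.69161046,   0.        , 316.16383487],
       [  0.        , 364.69161046, 200.79152385],
       [  0.        ,   0.        ,   1.        ]]), 'k1': 0.010317189053763741, 'cam_to_world': array([[-7.82000114e-01, -3.43724659e-01,  5.19931900e-01,
         1.24444840e+02],
       [-6.2
[... 649 characters left out ...]
-1.45079783e-01, -9.89236284e-01,
         1.11416100e+03],
       [ 0.00000000e+00,  0.00000000e+00,  0.00000000e+00,
         1.00000000e+00]])}
wrist {'K': array([[290.10895125,   0.        , 325.33349293],
       [  0.        , 290.10895125, 202.21327663],
       [  0.        ,   0.        ,   1.        ]]), 'k1': -0.018645263133487133, 'cam_to_world': array([[ 3.02650697e-01, -9.14819324e-01, -2.67410098e-01,
         2.26214887e+02],
       [-9.53099694e-01, -2.91046908e-01, -8.30221110e-02,
        -4.78723375e+02],
       [-1.87865081e-03,  2.79995182e-01, -9.59999567e-01,
         3.73733206e+02],
       [ 0.00000000e+00,  0.00000000e+00,  0.00000000e+00,
         1.00000000e+00]])}
```

View pics/top0.png

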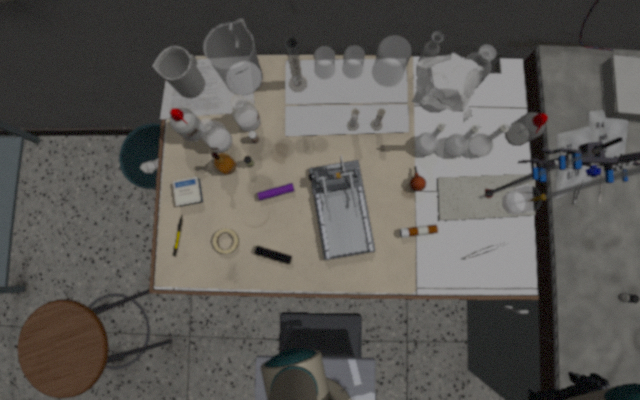

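View pics/scene0.png

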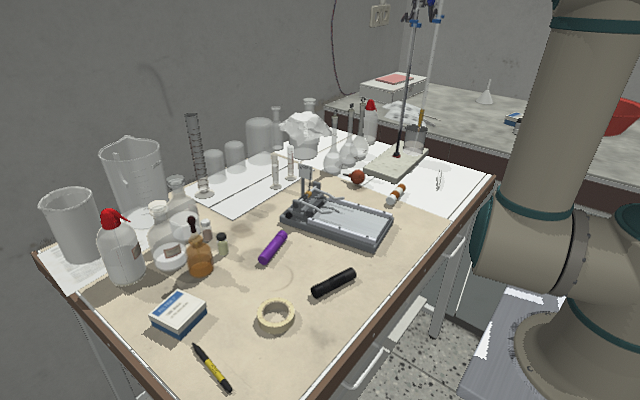

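View pics/wrist0.png

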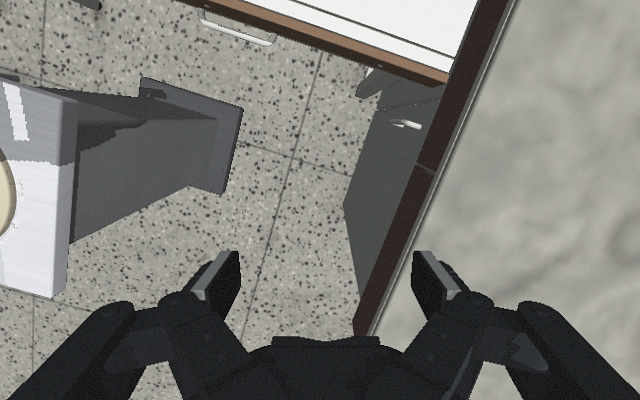

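Candidates in the top view are purple (275,191), black (272,255) and amber with a white label and cap (417,230). The amber one fits, and it lies on the other side of the gauge from the tape roll (225,241). I'll enlarge that crop to confirm.

Run:
```python
from h import *
import pickle
f=cv2.imread("pics/top0.png");g=cv2.imread("pics/scene0.png")
a=cv2.resize(f[150:270,290:450],None,fx=5,fy=5,interpolation=cv2.INTER_CUBIC)
cv2.imwrite("pics/crop_top.png",a)
cv2.imwrite("pics/crop_sc.png",cv2.resize(g[155:255,270:420],None,fx=5,fy=5,interpolation=cv2.INTER_CUBIC))
c=pickle.load(open("pics/top0.pkl","rb"))
for p in[(400,233),(437,229),(418,230),(225,241),(318,173),(308,180),(308,175),(324,258),(373,250),(360,162)]:print(p,onz(c,*p,12.5).round(0))
```

```text
(400, 233) [ 485. -226.   12.]
(437, 229) [ 497. -326.   12.]
(418, 230) [ 493. -274.   12.]
(225, 241) [455. 249.  12.]
(318, 173) [647.  -1.  12.]
(308, 180) [627.  26.  12.]
(308, 175) [641.  26.  12.]
(324, 258) [415. -21.  12.]
(373, 250) [ 438. -153.   12.]
(360, 162) [ 679. -117.   12.]
```

View pics/crop_top.png

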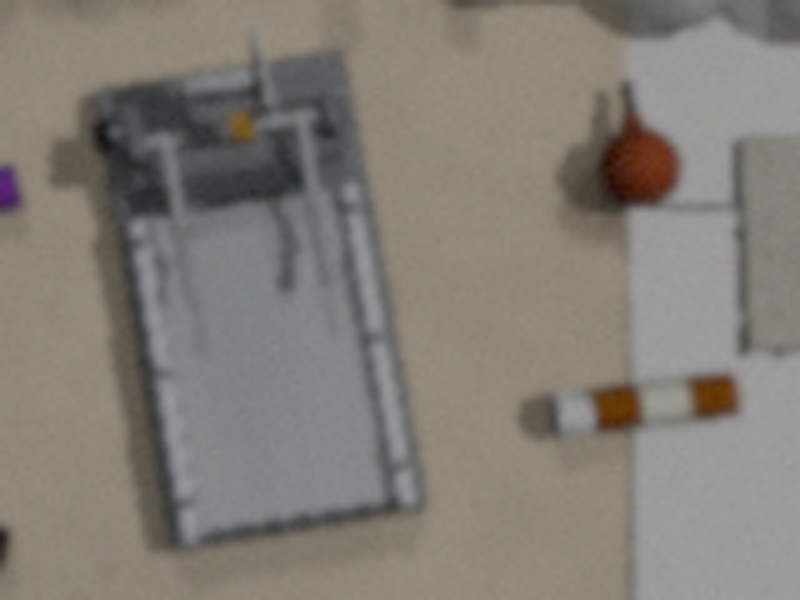

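View pics/crop_sc.png

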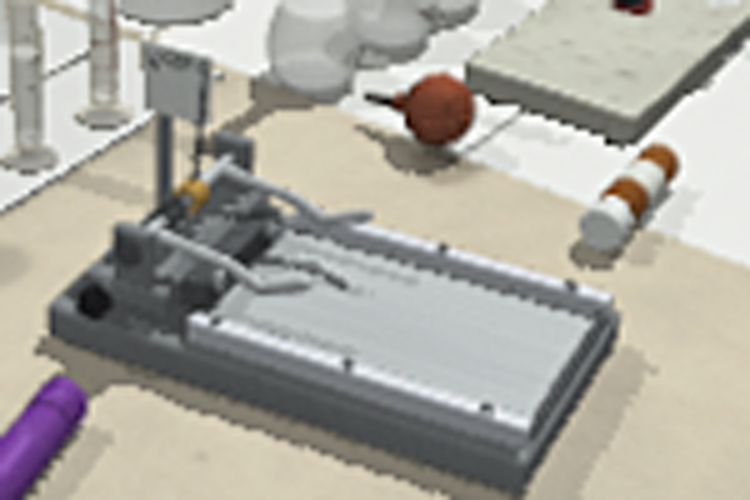

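Confirmed: in the crops the amber tube with white cap and label is at about (417,230) in the top view, cap end towards the gauge. Next I'll move the wrist camera over the tube and the gauge.

Emit:
{"api": "move_arm", "payload": {
  "increments": [
    {"tx": -2,"tz": 3.45,"ty": -0.3},
    {"tx": -2,"tz": 3.45,"ty": -0.3},
    {"tx": -2,"tz": 3.45,"ty": -0.3},
    {"tx": -2,"tz": 3.45,"ty": -0.3},
    {"tx": -2,"tz": 3.45,"ty": -0.3},
    {"tx": -2,"tz": 3.45,"ty": -0.3},
    {"tx": -2,"tz": 3.45,"ty": -0.3},
    {"tx": -2,"tz": 3.45,"ty": -0.3},
    {"tx": -2,"tz": 3.45,"ty": -0.3},
    {"tx": -2,"tz": 3.45,"ty": -0.3},
    {"tx": -2,"tz": 3.45,"ty": -0.3},
    {"tx": -2,"tz": 3.45,"ty": -0.3}
  ]
}}

```text
$.increments[0]: bad value
```

Emit:
{"api": "move_arm", "payload": {
  "increments": [
    {"wy": -8},
    {"wy": -8},
    {"wy": -8},
    {"wy": -8},
    {"wy": -8},
    {"wy": -8},
    {"wy": -8},
    {"wy": -8},
    {"wy": -8},
    {"wy": -8},
    {},
    {},
    {}
  ]
}}

```text
$.increments[0]: bad value
```

```bash
cat > snap.py <<'E'
import sys,pickle
from h import *
n=sys.argv[1]; s=observe(); c=camera_model("wrist"); f=grab_frame("wrist")
cv2.imwrite(f"pics/{n}.png",f);pickle.dump(c,open(f"pics/{n}.pkl","wb"))
print(s["time"],s["tool_pos"].round(1),s["orientation"].round(3).tolist(),s["force"].round(2),s["joints"].round(2),np.abs(s["qvel"]).max().round(3),np.round(s["grip_width"],1))
E
python3 snap.py w1
```

```text
0.15 [ 158.5 -500.3  303.3] [[0.302, -0.0, 0.953], [-0.953, 0.001, 0.302], [-0.001, -1.0, 0.0]] [-0.09  0.29  0.06] [-1.33  0.05  1.4  -0.    1.69 -0.07] 0.002 85.3
```

View pics/w1.png

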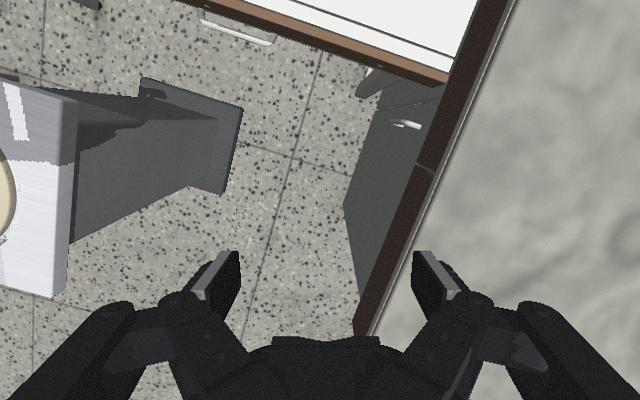

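The picture shows the arm hasn't moved: both calls were refused. I'll give all six numbers in every row.

Emit:
{"api": "move_arm", "payload": {
  "increments": [
    {"tx": -2,"ty": -0.3,"tz": 3.45,"wx": 0,"wy": 0,"wz": 0},
    {"tx": -2,"ty": -0.3,"tz": 3.45,"wx": 0,"wy": 0,"wz": 0},
    {"tx": -2,"ty": -0.3,"tz": 3.45,"wx": 0,"wy": 0,"wz": 0},
    {"tx": -2,"ty": -0.3,"tz": 3.45,"wx": 0,"wy": 0,"wz": 0},
    {"tx": -2,"ty": -0.3,"tz": 3.45,"wx": 0,"wy": 0,"wz": 0},
    {"tx": -2,"ty": -0.3,"tz": 3.45,"wx": 0,"wy": 0,"wz": 0},
    {"tx": -2,"ty": -0.3,"tz": 3.45,"wx": 0,"wy": 0,"wz": 0},
    {"tx": -2,"ty": -0.3,"tz": 3.45,"wx": 0,"wy": 0,"wz": 0},
    {"tx": -2,"ty": -0.3,"tz": 3.45,"wx": 0,"wy": 0,"wz": 0},
    {"tx": -2,"ty": -0.3,"tz": 3.45,"wx": 0,"wy": 0,"wz": 0},
    {"tx": -2,"ty": -0.3,"tz": 3.45,"wx": 0,"wy": 0,"wz": 0},
    {"tx": -2,"ty": -0.3,"tz": 3.45,"wx": 0,"wy": 0,"wz": 0}
  ]
}}

```text
time: 1.4
tool_pos: [481.6, -145.2, 339.9]
orientation: [[0.302, -0.0, 0.953], [-0.953, -0.0, 0.302], [0.0, -1.0, -0.0]]
force: [-0.1, -0.6, -0.6]
grip_width: 85.4
```

Emit:
{"api": "move_arm", "payload": {
  "increments": [
    {"tx": 0,"ty": 0,"tz": 0,"wx": 0,"wy": -8,"wz": 0},
    {"tx": 0,"ty": 0,"tz": 0,"wx": 0,"wy": -8,"wz": 0},
    {"tx": 0,"ty": 0,"tz": 0,"wx": 0,"wy": -8,"wz": 0},
    {"tx": 0,"ty": 0,"tz": 0,"wx": 0,"wy": -8,"wz": 0},
    {"tx": 0,"ty": 0,"tz": 0,"wx": 0,"wy": -8,"wz": 0},
    {"tx": 0,"ty": 0,"tz": 0,"wx": 0,"wy": -8,"wz": 0},
    {"tx": 0,"ty": 0,"tz": 0,"wx": 0,"wy": -8,"wz": 0},
    {"tx": 0,"ty": 0,"tz": 0,"wx": 0,"wy": -8,"wz": 0},
    {"tx": 0,"ty": 0,"tz": 0,"wx": 0,"wy": -8,"wz": 0},
    {"tx": 0,"ty": 0,"tz": 0,"wx": 0,"wy": -8,"wz": 0},
    {"tx": 0,"ty": 0,"tz": 0,"wx": 0,"wy": 0,"wz": 0},
    {"tx": 0,"ty": 0,"tz": 0,"wx": 0,"wy": 0,"wz": 0}
  ]
}}

```text
time: 2.6
tool_pos: [480.7, -146.7, 339.7]
orientation: [[0.992, -0.0, -0.128], [0.128, 0.0, 0.992], [-0.0, -1.0, 0.0]]
force: [0.5, -0.1, -0.2]
grip_width: 85.6
```

```bash
python3 snap.py w1
```

```text
2.6 [ 480.7 -146.7  339.7] [[0.992, -0.0, -0.128], [0.128, 0.0, 0.992], [-0.0, -1.0, 0.0]] [ 0.47 -0.14 -0.19] [-0.37 -0.02  1.4  -0.    1.76 -0.5 ] 0.004 85.6
```

View pics/w1.png

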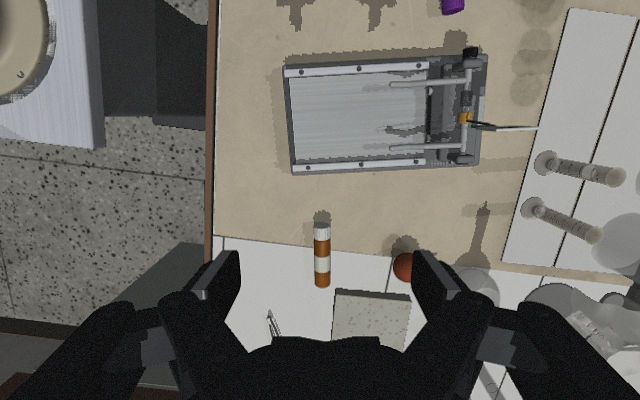

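The wrist view shows the gauge at (283..490, 50..175) with its loading end to the left. The tube is at (322,254), cap up. I'll crop to measure, and take a second wrist view from a shifted place.

Emit:
{"api": "move_arm", "payload": {
  "increments": [
    {"tx": 0,"ty": 0,"tz": -3,"wx": 0,"wy": 0,"wz": 0},
    {"tx": 0,"ty": 0,"tz": -3,"wx": 0,"wy": 0,"wz": 0},
    {"tx": 0,"ty": 0,"tz": 0,"wx": 0,"wy": 0,"wz": 0},
    {"tx": 0,"ty": 0,"tz": 0,"wx": 0,"wy": 0,"wz": 0},
    {"tx": 0,"ty": 0,"tz": 0,"wx": 0,"wy": 0,"wz": 0}
  ]
}}

```text
time: 3.15
tool_pos: [488.7, -205.5, 339.9]
orientation: [[0.991, 0.0, -0.131], [0.131, 0.0, 0.991], [0.0, -1.0, 0.0]]
force: [0.7, 0.9, -0.1]
grip_width: 85.3
```

```bash
python3 snap.py w2
python3 - <<'E'
import cv2
for n in("w1","w2"):
    f=cv2.imread(f"pics/{n}.png"); y0=35 if n=="w1" else 0
    cv2.imwrite(f"pics/{n}c.png",cv2.resize(f[y0:y0+150,270:500],None,fx=3.4,fy=3.4,interpolation=cv2.INTER_CUBIC))
E
```

```text
3.15 [ 488.7 -205.5  339.9] [[0.991, 0.0, -0.131], [0.131, 0.0, 0.991], [0.0, -1.0, 0.0]] [ 0.73  0.85 -0.1 ] [-0.47  0.06  1.32  0.    1.76 -0.6 ] 0.008 85.3
```

View pics/w1c.png

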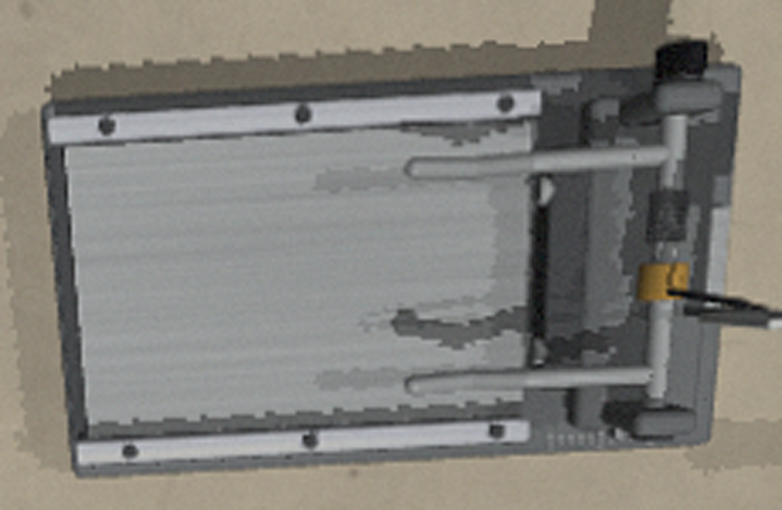

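View pics/w2.png

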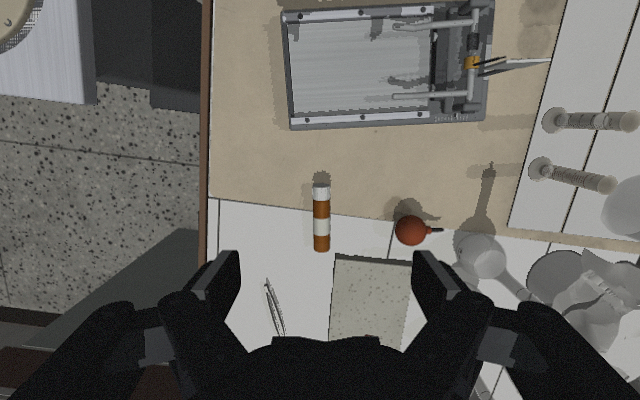

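View pics/w2c.png

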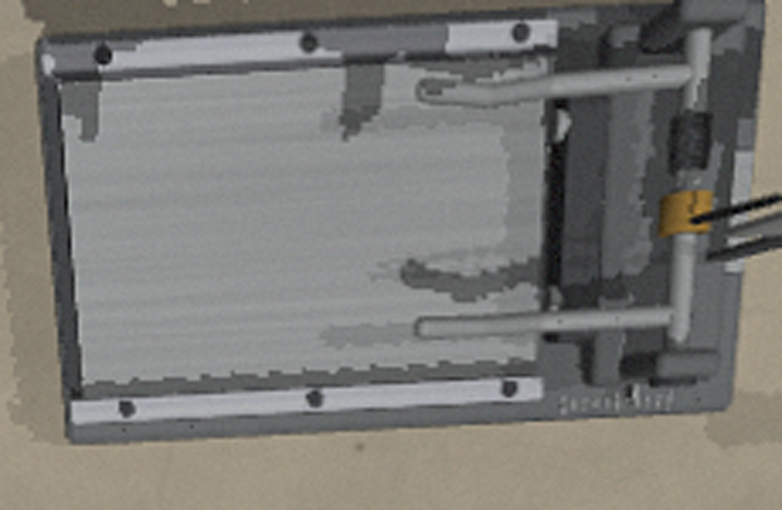

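Run:
```python
from h import *
import pickle
c1=pickle.load(open("pics/w1.pkl","rb"));c2=pickle.load(open("pics/w2.pkl","rb"))
a=np.array([(107,126),(304,115),(506,103),(130,451),(310,440),(497,431),(545,190),(541,350),(413,170),(413,386)])/3.4+(270,35)
b=np.array([(103,54),(309,42),(521,32),(127,408),(316,398),(510,387),(561,123),(557,298),(424,92),(422,327)])/3.4+(270,0)
P=[]
for p,q in zip(a,b):
    t,e=tri([ray(c1,*p),ray(c2,*q)]);z=onz(c1,*p,34.5);z2=onz(c2,*q,34.5);print(t.round(1),np.round(e,2),z.round(1),z2.round(1));P.append((z+z2)/2)
P=np.array(P)
d1=P[2]-P[0];d2=P[5]-P[3];print(np.degrees(np.arctan2(d1[1],d1[0])),np.degrees(np.arctan2(d2[1],d2[0])))
print("widths",np.linalg.norm(P[0]-P[3]),np.linalg.norm(P[2]-P[5]))
for nm,z,A,B in(("stage",25,[(66,148),(88,428)],[(60,85),(82,382)]),("base",22,[(45,105),(75,475)],[(38,40),(68,440)])):
    for p,q in zip(A,B):
        p=np.array(p)/3.4+(270,35);q=np.array(q)/3.4+(270,0)
        print(nm,tri([ray(c1,*p),ray(c2,*q)])[0].round(1),onz(c1,*p,z).round(1),onz(c2,*q,z).round(1))
for n in("w1","w2"):
    f=cv2.imread(f"pics/{n}.png");y0=205 if n=="w1" else 165
    cv2.imwrite(f"pics/{n}t.png",cv2.resize(f[y0:y0+100,270:390],None,fx=6,fy=6,interpolation=cv2.INTER_CUBIC))
x=np.hstack([cv2.imread(f"pics/{n}t.png")[:,150:500] for n in("w1","w2")]);cv2.imwrite("pics/tt.png",x)
```

```text
[436.1 -27.4  36.7] [0.15 0.15] [436.1 -27.1  34.5] [435.7 -26.7  34.5]
[503.8 -15.2  38.2] [0.16 0.16] [504.3 -14.6  34.5] [503.9 -14.   34.5]
[574.   -1.4  34.5] [0.01 0.01] [574.   -1.3  34.5] [574.   -1.3  34.5]
[ 457.3 -140.2   37.4] [0.01 0.01] [ 457.2 -140.7   34.5] [ 457.1 -140.2   34.5]
[ 525.2 -127.5   34.4] [0.2 0.2] [ 524.9 -127.6   34.5] [ 525.3 -127.5   34.5]
[ 593.8 -114.4   39. ] [0.04 0.04] [ 595.3 -114.9   34.5] [ 595.1 -114.2   34.5]
[591.4 -28.7  42.2] [0.1 0.1] [594.  -27.7  34.5] [593.6 -26.5  34.5]
[602.9 -82.8  41. ] [0.06 0.06] [605.2 -83.   34.5] [605.1 -81.9  34.5]
[541.2 -30.3  57.1] [0.04 0.04] [545.7 -27.4  34.5] [545.1 -23.6  34.5]
[ 553.9 -100.6   59.9] [0.23 0.23] [ 560.2 -102.3   34.5] [559.1 -98.1  34.5]
10.487082048618282 10.639065813845306
widths 115.50778044885725 115.13526296898006
stage [420.7 -34.9  22.6] [421.2 -35.1  25. ] [420.8 -35.5  25. ]
stage [ 440.5 -133.3   39.2] [ 439.5 -135.4   25. ] [ 438.8 -133.2   25. ]
base [411.1 -20.9  19. ] [411.8 -21.3  22. ] [411.4 -21.8  22. ]
base [ 435.8 -155.    23.5] [ 436.  -155.2   22. ] [ 435.3 -155.1   22. ]
```

View pics/tt.png

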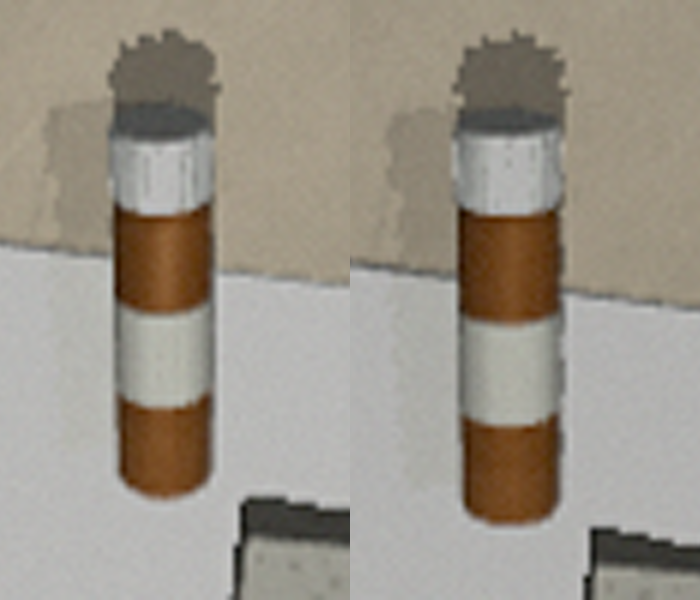

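Run:
```python
from h import *
import pickle
c1=pickle.load(open("pics/w1.pkl","rb"));c2=pickle.load(open("pics/w2.pkl","rb"))
A=[(162.5,212),(164,314),(164.5,407),(165.5,495)];B=[(159.5,213),(160,322),(160,425),(160.5,522)]
for p,q in zip(A,B):
    p=np.array(p)/6+(295,205);q=np.array(q)/6+(295,165)
    print(tri([ray(c1,*p),ray(c2,*q)])[0].round(1),onz(c1,*p,25).round(1),onz(c2,*q,25).round(1),onz(c1,*p,12.5).round(1),onz(c2,*q,12.5).round(1))
# cap face top/bottom rim
for p,q in [((162,105),(510-350,108)),((162,140),(160,138))]:
    p=np.array(p)/6+(295,205);q=np.array(q)/6+(295,165)
    print('cap',onz(c1,*p,0).round(1),onz(c1,*p,25).round(1),onz(c2,*q,0).round(1),onz(c2,*q,25).round(1))
```

```text
[ 488.4 -244.    25.7] [ 488.4 -244.3   25. ] [ 488.4 -244.2   25. ] [ 488.9 -249.8   12.5] [ 488.7 -247.7   12.5]
[ 491.9 -269.3   28.4] [ 492.1 -271.    25. ] [ 491.9 -270.5   25. ] [ 492.8 -277.4   12.5] [ 492.3 -274.9   12.5]
[ 495.4 -296.4   24.9] [ 495.5 -296.3   25. ] [ 495.3 -296.4   25. ] [ 496.2 -303.5   12.5] [ 495.8 -301.6   12.5]
[ 498.9 -322.9   22.1] [ 498.9 -321.    25. ] [ 498.6 -321.5   25. ] [ 499.8 -329.    12.5] [ 499.3 -327.6   12.5]
cap [ 485.7 -226.4    0. ] [ 484.8 -217.3   25. ] [ 485.7 -225.2    0. ] [ 485.3 -219.7   25. ]
cap [ 486.9 -235.7    0. ] [ 485.9 -226.    25. ] [ 486.7 -232.5    0. ] [ 486.2 -226.6   25. ]
```

Measured: the gauge heads at 10.6° with its origin at about (541,-66). The loading place is about (482,-77) and the stop is near gauge x 57. Rail-top height triangulates to 34 to 39 mm and the stage edge to 23 to 39 mm, which is noisy. The tube's centre is about (492.4,-273.8), its top triangulates to 22 to 28 mm, and its jaw heading is 7.7°. Descending on it now.

Emit:
{"api": "move_arm", "payload": {
  "increments": [
    {"tx": -0.13,"ty": 3,"tz": -1.7,"wx": 0,"wy": 0,"wz": 0},
    {"tx": -0.13,"ty": 3,"tz": -1.7,"wx": 0,"wy": 0,"wz": 0},
    {"tx": -0.13,"ty": 3,"tz": -1.7,"wx": 0,"wy": 0,"wz": 0},
    {"tx": -0.14,"ty": 3,"tz": -1.7,"wx": 0,"wy": 0,"wz": 0},
    {"tx": 0,"ty": 3,"tz": 0,"wx": 0,"wy": 0,"wz": 0},
    {"tx": 0,"ty": 3,"tz": 0,"wx": 0,"wy": 0,"wz": 0},
    {"tx": 0,"ty": 0,"tz": 0,"wx": 0,"wy": 0,"wz": 0},
    {"tx": 0,"ty": 0,"tz": 0,"wx": 0,"wy": 0,"wz": 0},
    {"tx": 0,"ty": 0,"tz": 0,"wx": 0,"wy": 0,"wz": 0}
  ]
}}

```text
time: 4.1
tool_pos: [493.3, -274.4, 162.4]
orientation: [[0.991, 0.003, -0.132], [0.132, -0.002, 0.991], [0.003, -1.0, -0.003]]
force: [1.2, -0.7, -0.0]
grip_width: 85.7
```

```bash
python3 snap.py w3
```

```text
4.1 [ 493.3 -274.4  162.4] [[0.991, 0.003, -0.132], [0.132, -0.002, 0.991], [0.003, -1.0, -0.003]] [ 1.18 -0.71 -0.03] [-0.57  0.25  1.47 -0.    1.42 -0.71] 0.005 85.7
```

View pics/w3.png

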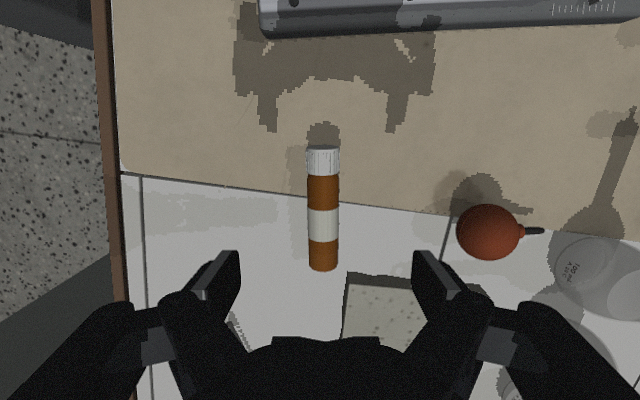

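Run:
```python
from h import *
import pickle
c=pickle.load(open("pics/w3.pkl","rb"));c2=pickle.load(open("pics/w2.pkl","rb"))
for p in[(345,273),(415,277)]:
  for z in(0,15):print(p,z,onz(c,*p,z).round(0))
print(tri([ray(c,347,284),ray(c2,335,262)])[0])
for n,q in((c,[(323,174),(323,208),(323,240),(323,270),(322,145)]),):
  for p in q: print(p,onz(n,*p,25).round(1))
```

```text
(345, 273) 0 [ 520. -335.    0.]
(345, 273) 15 [ 517. -326.   15.]
(415, 277) 0 [ 583. -331.    0.]
(415, 277) 15 [ 577. -322.   15.]
[ 524.51921488 -353.17576779  -11.14900122]
(323, 174) [ 487.7 -243.1   25. ]
(323, 208) [ 491.1 -268.7   25. ]
(323, 240) [ 494.5 -294.5   25. ]
(323, 270) [ 497.9 -320.4   25. ]
(322, 145) [ 484.3 -222.6   25. ]
```

Emit:
{"api": "move_arm", "payload": {
  "increments": [
    {"tx": -0.15,"ty": 3,"tz": 0.1,"wx": 0,"wy": 0,"wz": 0},
    {"tx": 0,"ty": 3,"tz": 0,"wx": 0,"wy": 0,"wz": 0},
    {"tx": 0,"ty": 1.5,"tz": 0,"wx": 0,"wy": 0,"wz": 0},
    {"tx": 0,"ty": 1,"tz": 0,"wx": 0,"wy": 0,"wz": 0},
    {"tx": 0,"ty": 0,"tz": 0,"wx": 0,"wy": 0,"wz": 0},
    {"tx": 0,"ty": 0,"tz": 0,"wx": 0,"wy": 0,"wz": 0}
  ]
}}

```text
time: 4.75
tool_pos: [491.5, -273.9, 76.3]
orientation: [[0.991, 0.002, -0.132], [0.132, -0.001, 0.991], [0.002, -1.0, -0.001]]
force: [-0.6, 0.0, -0.3]
grip_width: 85.9
```

Emit:
{"api": "move_arm", "payload": {
  "increments": [
    {"tx": 0,"ty": 0,"tz": 0,"wx": 0,"wy": 0,"wz": 0},
    {"tx": 0,"ty": 0,"tz": 0,"wx": 0,"wy": 0,"wz": 0},
    {"tx": 0,"ty": 0,"tz": 0,"wx": 0,"wy": 0,"wz": 0},
    {"tx": 0,"ty": 0,"tz": 0,"wx": 0,"wy": 0,"wz": 0},
    {"tx": 0,"ty": 0,"tz": 0,"wx": 0,"wy": 0,"wz": 0},
    {"tx": 0,"ty": 0,"tz": 0,"wx": 0,"wy": 0,"wz": 0},
    {"tx": 0,"ty": 0,"tz": 0,"wx": 0,"wy": 0,"wz": 0},
    {"tx": 0,"ty": 0,"tz": 0,"wx": 0,"wy": 0,"wz": 0}
  ],
  "jaw": 0.2,
  "newtons": 20
}}

```text
time: 5.55
tool_pos: [490.9, -273.6, 75.2]
orientation: [[0.991, 0.0, -0.132], [0.132, -0.0, 0.991], [0.0, -1.0, -0.0]]
force: [-0.4, 0.8, 1.2]
grip_width: 24.2
```

```bash
python3 snap.py w4
```

```text
5.55 [ 490.9 -273.6   75.2] [[0.991, 0.0, -0.132], [0.132, -0.0, 0.991], [0.0, -1.0, -0.0]] [-0.36  0.76  1.21] [-0.57  0.35  1.53 -0.    1.26 -0.71] 0.002 24.2
```

View pics/w4.png

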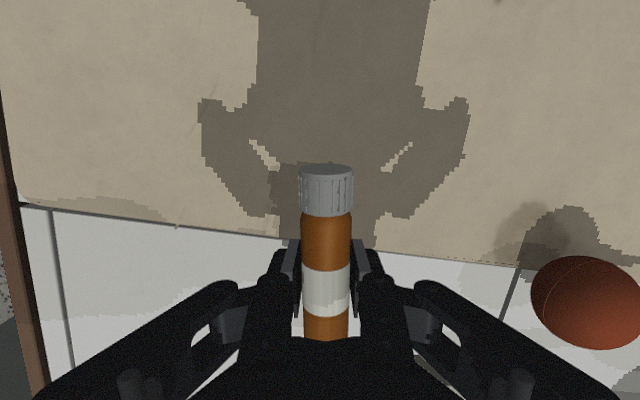

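Run:
```python
from h import *
import pickle
c=pickle.load(open("pics/w4.pkl","rb"))
for p,z in [((326,165),0),((326,165),25),((326,177),25),((326,214),25),((326,269),25),((326,317),25),((326,342),25)]: print(p,z,onz(c,*p,z).round(1))
f=cv2.imread("pics/w4.png");cv2.imwrite("pics/w4c.png",cv2.resize(f[140:360,260:400],None,fx=2.7*1.5/1.5,fy=2.7))
```

```text
(326, 165) 0 [ 484.8 -225.5    0. ]
(326, 165) 25 [ 484.3 -221.7   25. ]
(326, 177) 25 [ 484.9 -226.7   25. ]
(326, 214) 25 [ 487.1 -243.    25. ]
(326, 269) 25 [ 490.7 -269.8   25. ]
(326, 317) 25 [ 494.2 -295.9   25. ]
(326, 342) 25 [ 496.2 -310.8   25. ]
```

View pics/w4c.png

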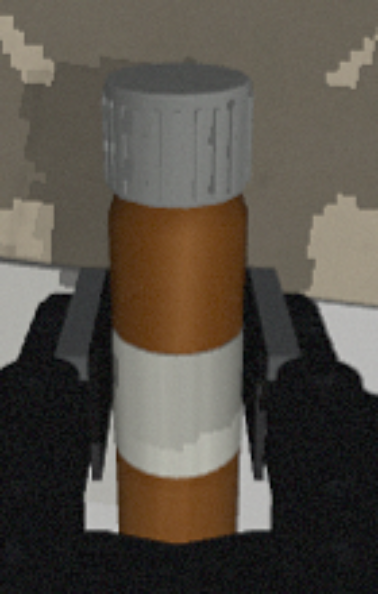

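Tube gripped, width 24 mm. Next: lift, turn 3°, and carry it over the loading end.

Emit:
{"api": "move_arm", "payload": {
  "increments": [
    {"tx": 0,"ty": -2,"tz": 0,"wx": 0,"wy": 0,"wz": 0},
    {"tx": 0,"ty": -3,"tz": 0,"wx": 0,"wy": -1,"wz": 0},
    {"tx": 0,"ty": -3,"tz": 0,"wx": 0,"wy": -1,"wz": 0},
    {"tx": 0,"ty": -2,"tz": 0,"wx": 0,"wy": -1,"wz": 0},
    {"tx": 0.3,"ty": 0,"tz": 2,"wx": 0,"wy": 0,"wz": 0},
    {"tx": 0.4,"ty": 0,"tz": 3,"wx": 0,"wy": 0,"wz": 0},
    {"tx": 0.4,"ty": 0,"tz": 3,"wx": 0,"wy": 0,"wz": 0},
    {"tx": 0.4,"ty": 0,"tz": 3,"wx": 0,"wy": 0,"wz": 0},
    {"tx": 0.4,"ty": 0,"tz": 3,"wx": 0,"wy": 0,"wz": 0},
    {"tx": 0.4,"ty": 0,"tz": 3,"wx": 0,"wy": 0,"wz": 0},
    {"tx": 0.4,"ty": 0,"tz": 2.6,"wx": 0,"wy": 0,"wz": 0},
    {"tx": 0,"ty": 0,"tz": 0,"wx": 0,"wy": 0,"wz": 0},
    {"tx": 0,"ty": 0,"tz": 0,"wx": 0,"wy": 0,"wz": 0},
    {"tx": 0,"ty": 0,"tz": 0,"wx": 0,"wy": 0,"wz": 0},
    {"tx": 0,"ty": 0,"tz": 0,"wx": 0,"wy": 0,"wz": 0}
  ]
}}

```text
time: 7.1
tool_pos: [481.3, -76.7, 174.7]
orientation: [[0.983, -0.0, -0.182], [0.182, -0.0, 0.983], [-0.0, -1.0, -0.0]]
force: [0.1, -0.3, 0.0]
grip_width: 24.1
```

```bash
python3 snap.py w5
```

```text
7.1 [481.3 -76.7 174.7] [[0.983, -0.0, -0.182], [0.182, -0.0, 0.983], [-0.0, -1.0, -0.0]] [ 0.05 -0.31  0.03] [-0.23  0.03  1.69 -0.    1.43 -0.42] 0.002 24.1
```

View pics/w5.png

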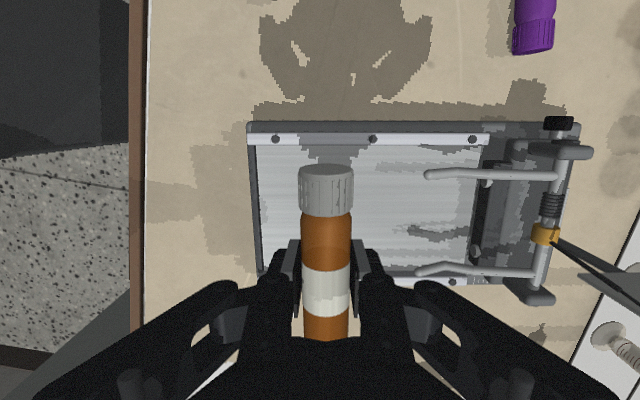

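Run:
```python
from h import *
import pickle
c=pickle.load(open("pics/w5.pkl","rb"))
f=cv2.imread("pics/w5.png");cv2.imwrite("pics/w5c.png",cv2.resize(f[110:240,230:500],None,fx=2.9,fy=2.9,interpolation=cv2.INTER_CUBIC))
th=np.radians(10.56);u=np.array([np.cos(th),np.sin(th)]);n=np.array([-u[1],u[0]])
O=np.array([541.1,-66.0])
def g(P):return np.round([(P[:2]-O)@u,(P[:2]-O)@n],1)
for p in[(276,139),(373,139),(472,139),(325,144.5)]:print(p,onz(c,*p,34.5).round(1),g(onz(c,*p,34.5)))
for p,z in[((326,177),124.5),((326,165),99.5),((303,173),112),((352,173),112),((316,340),124.5),((487,170),38),((476,250),38),((428,175),57),((420,269),57)]:print(p,z,g(onz(c,*p,z)))
print("tcp",g(observe()["tool_pos"]))
```

```text
(276, 139) [436.2 -27.2  34.5] [-96.   57.3]
(373, 139) [504.2 -14.6  34.5] [-26.8  57.3]
(472, 139) [573.9  -1.4  34.5] [44.1 57.5]
(325, 144.5) [471.3 -24.7  34.5] [-61.   53.4]
(326, 177) 124.5 [-60.4  47.7]
(326, 165) 99.5 [-60.4  48.9]
(303, 173) 112 [-71.1  47.1]
(352, 173) 112 [-48.3  47.1]
(316, 340) 124.5 [-65.4 -36. ]
(487, 170) 38 [56.4 35.8]
(476, 250) 38 [ 57.6 -27.7]
(428, 175) 57 [ 6.9 35.6]
(420, 269) 57 [  8.  -33.6]
tcp [-60.7   0.5]
```

View pics/w5c.png

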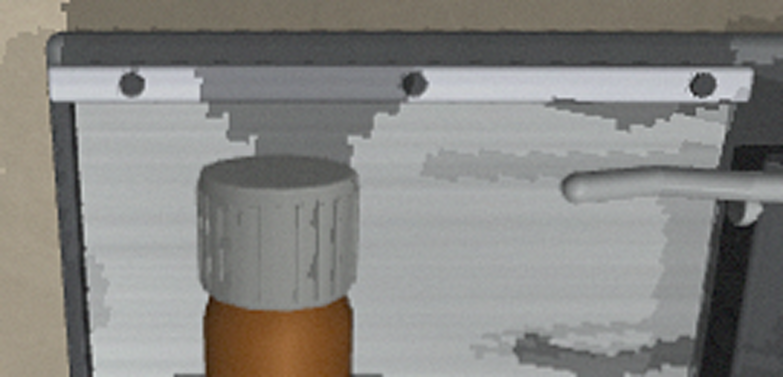

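The rails measure ±53 at the placing, and the cap face is at gauge y of about +48. I'll shift 1.5 mm along +y and descend.

Emit:
{"api": "move_arm", "payload": {
  "increments": [
    {"tx": 0,"ty": 2,"tz": 0.15,"wx": 0,"wy": 0,"wz": 0},
    {"tx": 0,"ty": 2.5,"tz": 0,"wx": 0,"wy": 0,"wz": 0},
    {"tx": 0,"ty": 1.5,"tz": 0,"wx": 0,"wy": 0,"wz": 0},
    {"tx": 0,"ty": 0.8,"tz": 0,"wx": 0,"wy": 0,"wz": 0},
    {"tx": 0,"ty": 0.2,"tz": 0,"wx": 0,"wy": 0,"wz": 0},
    {"tx": 0,"ty": 0,"tz": 0,"wx": 0,"wy": 0,"wz": 0},
    {"tx": 0,"ty": 0,"tz": 0,"wx": 0,"wy": 0,"wz": 0},
    {"tx": 0,"ty": 0,"tz": 0,"wx": 0,"wy": 0,"wz": 0}
  ]
}}

```text
time: 7.95
tool_pos: [481.5, -74.5, 105.8]
orientation: [[0.983, 0.002, -0.184], [0.184, -0.0, 0.983], [0.002, -1.0, -0.001]]
force: [-0.9, -0.2, -0.1]
grip_width: 24.3
```

```bash
python3 snap.py w6
```

```text
7.95 [481.5 -74.5 105.8] [[0.983, 0.002, -0.184], [0.184, -0.0, 0.983], [0.002, -1.0, -0.001]] [-0.94 -0.22 -0.14] [-0.23  0.11  1.75 -0.    1.28 -0.41] 0.003 24.3
```

View pics/w6.png

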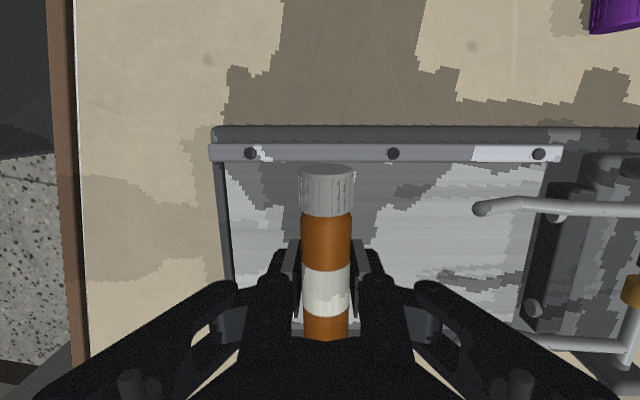

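```bash
cat >> h.py <<'E'
_th=np.radians(10.56);U=np.array([np.cos(_th),np.sin(_th)]);N=np.array([-U[1],U[0]]);O=np.array([541.1,-66.0])
def g(P):return np.round([(P[:2]-O)@U,(P[:2]-O)@N],1)
E
python3 - <<'E'
from h import *
import pickle
c=pickle.load(open("pics/w6.pkl","rb"))
for p,z in[((251,153.5),34.5),((393,153.5),34.5),((539,154),34.5),((326,161.5),34.5),((326,177),55.5),((326,165),30.5),((326,214),55.5),((556,210),38),((533,307),38)]:print(p,z,g(onz(c,*p,z)))
print(g(observe()["tool_pos"]))
E
```

```text
(251, 153.5) 34.5 [-96.2  57.1]
(393, 153.5) 34.5 [-27.2  57.2]
(539, 154) 34.5 [44.8 57.2]
(326, 161.5) 34.5 [-59.7  53.3]
(326, 177) 55.5 [-59.8  49.7]
(326, 165) 30.5 [-59.7  50.9]
(326, 214) 55.5 [-59.8  33.2]
(556, 210) 38 [56.9 29.5]
(533, 307) 38 [ 56.9 -27.8]
[-60.2   2.6]
```

Cap face at gauge y of about +50, so the tube is centred. Lowering gently.

Emit:
{"api": "move_arm", "payload": {
  "increments": [
    {"tx": 0,"ty": 0.15,"tz": 0,"wx": 0,"wy": 0,"wz": 0},
    {"tx": 0,"ty": 0.1,"tz": 0,"wx": 0,"wy": 0,"wz": 0},
    {"tx": 0,"ty": 0.1,"tz": 0,"wx": 0,"wy": 0,"wz": 0},
    {"tx": 0,"ty": 0.05,"tz": 0,"wx": 0,"wy": 0,"wz": 0},
    {"tx": 0,"ty": 0,"tz": 0,"wx": 0,"wy": 0,"wz": 0},
    {"tx": 0,"ty": 0,"tz": 0,"wx": 0,"wy": 0,"wz": 0},
    {"tx": 0,"ty": 0,"tz": 0,"wx": 0,"wy": 0,"wz": 0},
    {"tx": 0,"ty": 0,"tz": 0,"wx": 0,"wy": 0,"wz": 0}
  ]
}}

```text
time: 8.8
tool_pos: [481.2, -74.4, 101.0]
orientation: [[0.983, 0.0, -0.184], [0.184, -0.0, 0.983], [0.0, -1.0, -0.0]]
force: [0.4, 0.1, 2.0]
grip_width: 24.3
```

Emit:
{"api": "move_arm", "payload": {
  "increments": [
    {"tx": 0,"ty": 0.02,"tz": 0,"wx": 0,"wy": 0,"wz": 0},
    {"tx": 0,"ty": 0,"tz": 0,"wx": 0,"wy": 0,"wz": 0},
    {"tx": 0,"ty": 0,"tz": 0,"wx": 0,"wy": 0,"wz": 0}
  ]
}}

```text
time: 9.1
tool_pos: [481.1, -74.4, 100.7]
orientation: [[0.983, 0.0, -0.184], [0.184, -0.0, 0.983], [-0.0, -1.0, -0.0]]
force: [0.5, 0.4, 2.0]
grip_width: 24.4
```

Emit:
{"api": "move_arm", "payload": {
  "increments": [
    {"tx": 0,"ty": 0,"tz": 0,"wx": 0,"wy": 0,"wz": 0},
    {"tx": 0,"ty": 0,"tz": 0,"wx": 0,"wy": 0,"wz": 0},
    {"tx": 0,"ty": 0,"tz": 0,"wx": 0,"wy": 0,"wz": 0},
    {"tx": 0,"ty": 0,"tz": 0,"wx": 0,"wy": 0,"wz": 0},
    {"tx": 0,"ty": 0,"tz": 0,"wx": 0,"wy": 0,"wz": 0},
    {"tx": 0,"ty": 0,"tz": 0,"wx": 0,"wy": 0,"wz": 0},
    {"tx": 0,"ty": 0,"tz": 0,"wx": 0,"wy": 0,"wz": 0}
  ],
  "jaw": 0.6
}}

```text
time: 9.8
tool_pos: [481.1, -74.4, 100.7]
orientation: [[0.983, 0.0, -0.184], [0.184, -0.0, 0.983], [0.0, -1.0, -0.0]]
force: [-0.3, 0.7, 0.1]
grip_width: 51.2
```

```bash
python3 snap.py w7
```

```text
9.8 [481.1 -74.4 100.7] [[0.983, 0.0, -0.184], [0.184, -0.0, 0.983], [0.0, -1.0, -0.0]] [-0.25  0.68  0.06] [-0.23  0.12  1.75 -0.    1.27 -0.41] 0.002 51.2
```

View pics/w7.png

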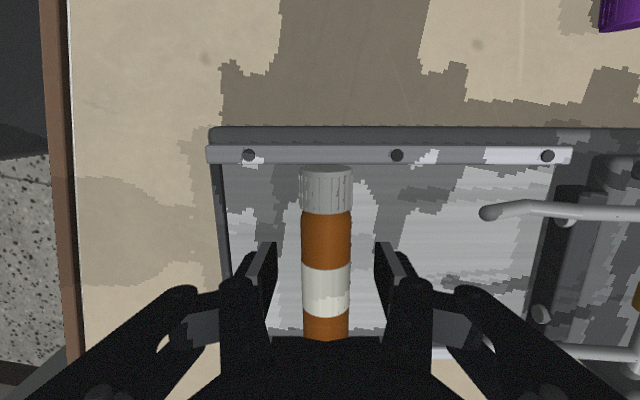

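The tube lies on the stage between the rails, released (fingers clear at 51 mm, force back to about 0). I'll raise, close, go behind and lower.

Emit:
{"api": "move_arm", "payload": {
  "increments": [
    {"tx": 0,"ty": -1,"tz": 0,"wx": 0,"wy": 0,"wz": 0},
    {"tx": 0,"ty": -3,"tz": 0,"wx": 0,"wy": 0,"wz": 0},
    {"tx": 0,"ty": -3,"tz": 0,"wx": 0,"wy": 0,"wz": 0},
    {"tx": 0,"ty": 0,"tz": 0,"wx": 0,"wy": 0,"wz": 0}
  ]
}}

```text
time: 10.25
tool_pos: [483.0, -74.8, 176.1]
orientation: [[0.983, 0.009, -0.184], [0.184, -0.002, 0.983], [0.008, -1.0, -0.004]]
force: [0.8, 0.4, 0.7]
grip_width: 51.1
```

Emit:
{"api": "move_arm", "payload": {
  "increments": [
    {"tx": -1.5,"ty": 0,"tz": -0.23,"wx": 0,"wy": 0,"wz": 0},
    {"tx": -2,"ty": 0,"tz": 0,"wx": 0,"wy": 0,"wz": 0},
    {"tx": 0,"ty": 0,"tz": 0,"wx": 0,"wy": 0,"wz": 0},
    {"tx": 0,"ty": 0,"tz": 0,"wx": 0,"wy": 0,"wz": 0},
    {"tx": 0,"ty": 0,"tz": 0,"wx": 0,"wy": 0,"wz": 0},
    {"tx": 0,"ty": 0,"tz": 0,"wx": 0,"wy": 0,"wz": 0},
    {"tx": 0,"ty": 0,"tz": 0,"wx": 0,"wy": 0,"wz": 0}
  ],
  "jaw": 0
}}

```text
time: 10.95
tool_pos: [447.4, -82.9, 170.6]
orientation: [[0.983, -0.0, -0.184], [0.184, -0.0, 0.983], [-0.0, -1.0, -0.0]]
force: [-0.1, 0.2, -0.4]
grip_width: -0.1
```

```bash
python3 snap.py w8;python3 -c "
from h import *
print(g(observe()['tool_pos']))"
```

```text
10.95 [447.4 -82.9 170.6] [[0.983, -0.0, -0.184], [0.184, -0.0, 0.983], [-0.0, -1.0, -0.0]] [-0.09  0.23 -0.42] [-0.26 -0.06  1.78 -0.    1.42 -0.45] 0.004 -0.1
[-95.3   0.5]
```

View pics/w8.png

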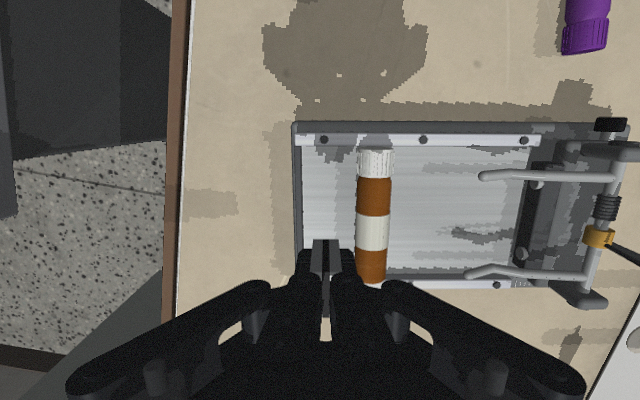

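Run:
```python
from h import *
import pickle
c=pickle.load(open("pics/w8.pkl","rb"))
for p in[(376,178),(373,215),(372,249),(376,152),(355,245),(388,245)]:print(p,g(onz(c,*p,50)),g(onz(c,*p,37.5)))
# finger front face edge at tip
for p in[(345,240),(344,270),(307,270)]:
  print(p,g(onz(c,*p,98)))
```

```text
(376, 178) [-61.4  33.1] [-59.2  30.6]
(373, 215) [-62.2   7. ] [-60.    2.7]
(372, 249) [-61.6 -18.9] [-59.5 -24.8]
(376, 152) [-62.2  50.4] [-60.1  49. ]
(355, 245) [-74.  -15.7] [-72.6 -21.5]
(388, 245) [-50.3 -15.7] [-47.4 -21.4]
(345, 240) [-84.7   9.1]
(344, 270) [-84.9  -8.8]
(307, 270) [-105.4   -8.9]
```

Tube at gauge x -60, finger face at -85. Lowering behind it now.

Emit:
{"api": "move_arm", "payload": {
  "increments": [
    {"tx": 0,"ty": 2,"tz": -0.05,"wx": 0,"wy": 0,"wz": 0},
    {"tx": 0,"ty": 2.5,"tz": 0,"wx": 0,"wy": 0,"wz": 0},
    {"tx": 0,"ty": 1.5,"tz": 0,"wx": 0,"wy": 0,"wz": 0},
    {"tx": 0,"ty": 0.65,"tz": 0,"wx": 0,"wy": 0,"wz": 0},
    {"tx": 0.4,"ty": 0,"tz": 0,"wx": 0,"wy": 0,"wz": 0},
    {"tx": 0.4,"ty": 0,"tz": 0,"wx": 0,"wy": 0,"wz": 0},
    {"tx": 0,"ty": 0,"tz": 0,"wx": 0,"wy": 0,"wz": 0},
    {"tx": 0,"ty": 0,"tz": 0,"wx": 0,"wy": 0,"wz": 0},
    {"tx": 0,"ty": 0,"tz": 0,"wx": 0,"wy": 0,"wz": 0}
  ]
}}

```text
time: 11.9
tool_pos: [455.2, -82.1, 104.7]
orientation: [[0.983, 0.001, -0.184], [0.184, -0.0, 0.983], [0.001, -1.0, -0.0]]
force: [0.2, -0.3, 0.0]
grip_width: -0.2
```

```bash
python3 snap.py w9;python3 -c "
from h import *
print(g(observe()['tool_pos']))"
```

```text
11.9 [455.2 -82.1 104.7] [[0.983, 0.001, -0.184], [0.184, -0.0, 0.983], [0.001, -1.0, -0.0]] [ 0.15 -0.29  0.02] [-0.26  0.05  1.82 -0.    1.27 -0.44] 0.005 -0.2
[-87.5  -0.1]
```

View pics/w9.png

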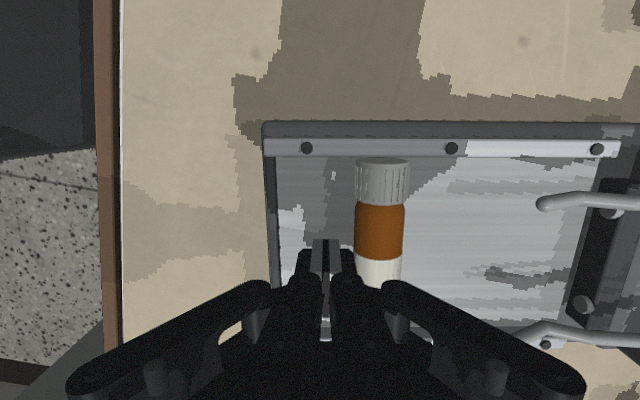

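Emit:
{"api": "move_arm", "payload": {
  "increments": [
    {"tx": 0.2,"ty": 0,"tz": 0,"wx": 0,"wy": 0,"wz": 0},
    {"tx": 0.2,"ty": 0,"tz": 0,"wx": 0,"wy": 0,"wz": 0},
    {"tx": 0.2,"ty": 0,"tz": 0,"wx": 0,"wy": 0,"wz": 0},
    {"tx": 0.2,"ty": 0,"tz": 0,"wx": 0,"wy": 0,"wz": 0},
    {"tx": 0.2,"ty": 0,"tz": 0,"wx": 0,"wy": 0,"wz": 0},
    {"tx": 0.2,"ty": 0,"tz": 0,"wx": 0,"wy": 0,"wz": 0},
    {"tx": 0.2,"ty": 0,"tz": 0,"wx": 0,"wy": 0,"wz": 0},
    {"tx": 0.2,"ty": 0,"tz": 0,"wx": 0,"wy": 0,"wz": 0},
    {"tx": 0.2,"ty": 0,"tz": 0,"wx": 0,"wy": 0,"wz": 0},
    {"tx": 0.2,"ty": 0,"tz": 0,"wx": 0,"wy": 0,"wz": 0},
    {"tx": 0.2,"ty": 0,"tz": 0,"wx": 0,"wy": 0,"wz": 0},
    {"tx": 0.2,"ty": 0,"tz": 0,"wx": 0,"wy": 0,"wz": 0},
    {"tx": 0.2,"ty": 0,"tz": 0,"wx": 0,"wy": 0,"wz": 0},
    {"tx": 0.2,"ty": 0,"tz": 0,"wx": 0,"wy": 0,"wz": 0},
    {"tx": 0.2,"ty": 0,"tz": 0,"wx": 0,"wy": 0,"wz": 0}
  ]
}}

```text
time: 13.45
tool_pos: [484.7, -76.5, 104.2]
orientation: [[0.983, 0.0, -0.184], [0.184, -0.0, 0.983], [0.0, -1.0, -0.0]]
force: [-0.6, -0.6, -0.3]
grip_width: 0.2
```

```bash
python3 snap.py w10;python3 -c "
from h import *
print(g(observe()['tool_pos']))"
```

```text
13.45 [484.7 -76.5 104.2] [[0.983, 0.0, -0.184], [0.184, -0.0, 0.983], [0.0, -1.0, -0.0]] [-0.62 -0.59 -0.28] [-0.23  0.13  1.74 -0.    1.28 -0.42] 0.055 0.2
[-57.2  -0. ]
```

View pics/w10.png

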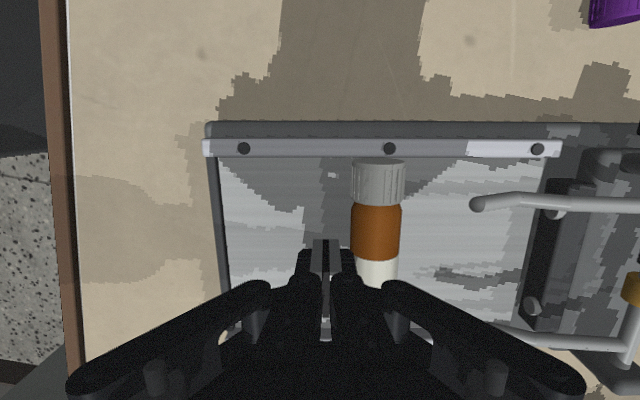

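The tube rolls squarely, cap at (378,160..205). Continuing.

Emit:
{"api": "move_arm", "payload": {
  "increments": [
    {"tx": 0.2,"ty": 0,"tz": 0,"wx": 0,"wy": 0,"wz": 0},
    {"tx": 0.2,"ty": 0,"tz": 0,"wx": 0,"wy": 0,"wz": 0},
    {"tx": 0.2,"ty": 0,"tz": 0,"wx": 0,"wy": 0,"wz": 0},
    {"tx": 0.2,"ty": 0,"tz": 0,"wx": 0,"wy": 0,"wz": 0},
    {"tx": 0.2,"ty": 0,"tz": 0,"wx": 0,"wy": 0,"wz": 0},
    {"tx": 0.2,"ty": 0,"tz": 0,"wx": 0,"wy": 0,"wz": 0},
    {"tx": 0.2,"ty": 0,"tz": 0,"wx": 0,"wy": 0,"wz": 0},
    {"tx": 0.2,"ty": 0,"tz": 0,"wx": 0,"wy": 0,"wz": 0},
    {"tx": 0.2,"ty": 0,"tz": 0,"wx": 0,"wy": 0,"wz": 0},
    {"tx": 0.2,"ty": 0,"tz": 0,"wx": 0,"wy": 0,"wz": 0},
    {"tx": 0.2,"ty": 0,"tz": 0,"wx": 0,"wy": 0,"wz": 0},
    {"tx": 0.2,"ty": 0,"tz": 0,"wx": 0,"wy": 0,"wz": 0},
    {"tx": 0.2,"ty": 0,"tz": 0,"wx": 0,"wy": 0,"wz": 0},
    {"tx": 0.15,"ty": 0,"tz": 0,"wx": 0,"wy": 0,"wz": 0},
    {"tx": 0.1,"ty": 0,"tz": 0,"wx": 0,"wy": 0,"wz": 0}
  ]
}}

```text
time: 15.0
tool_pos: [512.7, -71.3, 104.1]
orientation: [[0.983, -0.0, -0.184], [0.184, -0.0, 0.983], [-0.0, -1.0, -0.0]]
force: [0.6, 0.2, -0.0]
grip_width: -0.2
```

```bash
python3 snap.py w11;python3 -c "
from h import *
print(g(observe()['tool_pos']))"
```

```text
15.0 [512.7 -71.3 104.1] [[0.983, -0.0, -0.184], [0.184, -0.0, 0.983], [-0.0, -1.0, -0.0]] [ 0.62  0.16 -0.04] [-0.21  0.2   1.66 -0.    1.29 -0.39] 0.027 -0.2
[-28.9  -0. ]
```

View pics/w11.png

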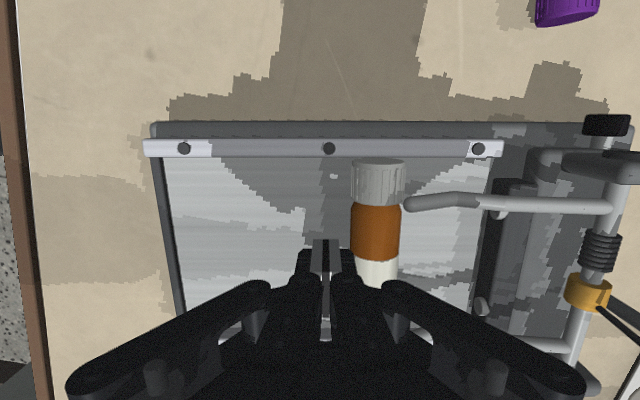

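At the fork tips, (410,205). I'll push on slowly, watching the force.

Emit:
{"api": "move_arm", "payload": {
  "increments": [
    {"tx": 0.1,"ty": 0,"tz": 0,"wx": 0,"wy": 0,"wz": 0},
    {"tx": 0.1,"ty": 0,"tz": 0,"wx": 0,"wy": 0,"wz": 0},
    {"tx": 0.1,"ty": 0,"tz": 0,"wx": 0,"wy": 0,"wz": 0},
    {"tx": 0.1,"ty": 0,"tz": 0,"wx": 0,"wy": 0,"wz": 0},
    {"tx": 0.1,"ty": 0,"tz": 0,"wx": 0,"wy": 0,"wz": 0},
    {"tx": 0.1,"ty": 0,"tz": 0,"wx": 0,"wy": 0,"wz": 0},
    {"tx": 0.1,"ty": 0,"tz": 0,"wx": 0,"wy": 0,"wz": 0},
    {"tx": 0.1,"ty": 0,"tz": 0,"wx": 0,"wy": 0,"wz": 0},
    {"tx": 0.1,"ty": 0,"tz": 0,"wx": 0,"wy": 0,"wz": 0},
    {"tx": 0.1,"ty": 0,"tz": 0,"wx": 0,"wy": 0,"wz": 0}
  ]
}}

```text
time: 16.05
tool_pos: [522.4, -69.5, 104.2]
orientation: [[0.983, -0.0, -0.184], [0.184, -0.0, 0.983], [-0.0, -1.0, -0.0]]
force: [-0.3, 0.8, 0.5]
grip_width: 0.1
```

Emit:
{"api": "move_arm", "payload": {
  "increments": [
    {"tx": 0.1,"ty": 0,"tz": 0,"wx": 0,"wy": 0,"wz": 0},
    {"tx": 0.1,"ty": 0,"tz": 0,"wx": 0,"wy": 0,"wz": 0},
    {"tx": 0.1,"ty": 0,"tz": 0,"wx": 0,"wy": 0,"wz": 0},
    {"tx": 0.1,"ty": 0,"tz": 0,"wx": 0,"wy": 0,"wz": 0},
    {"tx": 0.1,"ty": 0,"tz": 0,"wx": 0,"wy": 0,"wz": 0},
    {"tx": 0.1,"ty": 0,"tz": 0,"wx": 0,"wy": 0,"wz": 0},
    {"tx": 0.1,"ty": 0,"tz": 0,"wx": 0,"wy": 0,"wz": 0},
    {"tx": 0.1,"ty": 0,"tz": 0,"wx": 0,"wy": 0,"wz": 0}
  ]
}}

```text
time: 16.85
tool_pos: [530.2, -68.0, 104.2]
orientation: [[0.983, -0.0, -0.184], [0.184, -0.0, 0.983], [-0.0, -1.0, -0.0]]
force: [-1.7, -0.0, 1.7]
grip_width: -0.3
```

```bash
python3 snap.py w12;python3 -c "
from h import *
print(g(observe()['tool_pos']))"
```

```text
16.85 [530.2 -68.  104.2] [[0.983, -0.0, -0.184], [0.184, -0.0, 0.983], [-0.0, -1.0, -0.0]] [-1.71 -0.02  1.65] [-0.2   0.24  1.6  -0.    1.3  -0.38] 0.029 -0.3
[-10.9  -0. ]
```

View pics/w12.png

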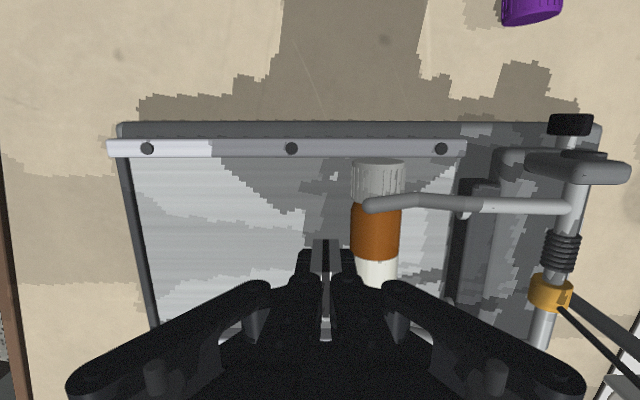

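The tube is under the fork tips and still square, with force near 2 N. Continuing to the hump.

Emit:
{"api": "move_arm", "payload": {
  "increments": [
    {"tx": 0.1,"ty": 0,"tz": 0,"wx": 0,"wy": 0,"wz": 0},
    {"tx": 0.1,"ty": 0,"tz": 0,"wx": 0,"wy": 0,"wz": 0},
    {"tx": 0.1,"ty": 0,"tz": 0,"wx": 0,"wy": 0,"wz": 0},
    {"tx": 0.1,"ty": 0,"tz": 0,"wx": 0,"wy": 0,"wz": 0},
    {"tx": 0.1,"ty": 0,"tz": 0,"wx": 0,"wy": 0,"wz": 0},
    {"tx": 0.1,"ty": 0,"tz": 0,"wx": 0,"wy": 0,"wz": 0},
    {"tx": 0.1,"ty": 0,"tz": 0,"wx": 0,"wy": 0,"wz": 0},
    {"tx": 0.1,"ty": 0,"tz": 0,"wx": 0,"wy": 0,"wz": 0},
    {"tx": 0.1,"ty": 0,"tz": 0,"wx": 0,"wy": 0,"wz": 0},
    {"tx": 0.1,"ty": 0,"tz": 0,"wx": 0,"wy": 0,"wz": 0}
  ]
}}

```text
time: 17.9
tool_pos: [540.2, -66.2, 104.2]
orientation: [[0.983, 0.0, -0.184], [0.184, -0.0, 0.983], [0.0, -1.0, -0.0]]
force: [-2.0, -1.2, 1.0]
grip_width: 0.2
```

Emit:
{"api": "move_arm", "payload": {
  "increments": [
    {"tx": 0.08,"ty": 0,"tz": 0,"wx": 0,"wy": 0,"wz": 0},
    {"tx": 0.08,"ty": 0,"tz": 0,"wx": 0,"wy": 0,"wz": 0},
    {"tx": 0.08,"ty": 0,"tz": 0,"wx": 0,"wy": 0,"wz": 0},
    {"tx": 0.08,"ty": 0,"tz": 0,"wx": 0,"wy": 0,"wz": 0},
    {"tx": 0.08,"ty": 0,"tz": 0,"wx": 0,"wy": 0,"wz": 0},
    {"tx": 0.08,"ty": 0,"tz": 0,"wx": 0,"wy": 0,"wz": 0}
  ]
}}

```text
time: 18.5
tool_pos: [544.9, -65.3, 104.2]
orientation: [[0.983, 0.0, -0.184], [0.184, -0.0, 0.983], [0.0, -1.0, -0.0]]
force: [-2.3, -0.6, 0.4]
grip_width: 0.1
```

```bash
python3 snap.py w13;python3 -c "
from h import *
print(g(observe()['tool_pos']))"
```

```text
18.5 [544.9 -65.3 104.2] [[0.983, 0.0, -0.184], [0.184, -0.0, 0.983], [0.0, -1.0, -0.0]] [-2.28 -0.59  0.41] [-0.19  0.28  1.56  0.    1.3  -0.37] 0.025 0.1
[ 4. -0.]
```

View pics/w13.png

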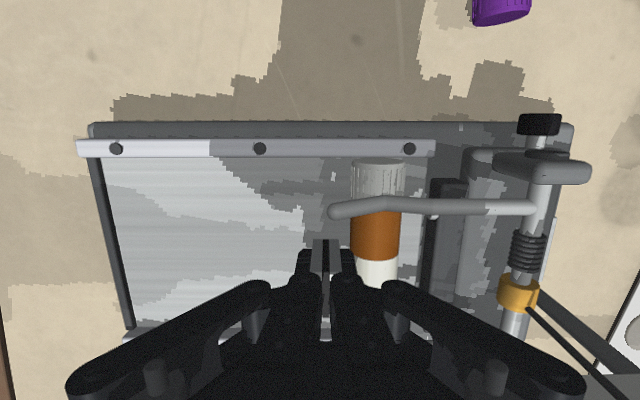

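Emit:
{"api": "move_arm", "payload": {
  "increments": [
    {"tx": 0.06,"ty": 0,"tz": 0,"wx": 0,"wy": 0,"wz": 0},
    {"tx": 0.06,"ty": 0,"tz": 0,"wx": 0,"wy": 0,"wz": 0},
    {"tx": 0.06,"ty": 0,"tz": 0,"wx": 0,"wy": 0,"wz": 0},
    {"tx": 0.06,"ty": 0,"tz": 0,"wx": 0,"wy": 0,"wz": 0},
    {"tx": 0.06,"ty": 0,"tz": 0,"wx": 0,"wy": 0,"wz": 0},
    {"tx": 0.06,"ty": 0,"tz": 0,"wx": 0,"wy": 0,"wz": 0},
    {"tx": 0.06,"ty": 0,"tz": 0,"wx": 0,"wy": 0,"wz": 0},
    {"tx": 0.06,"ty": 0,"tz": 0,"wx": 0,"wy": 0,"wz": 0}
  ]
}}

```text
time: 19.35
tool_pos: [549.6, -64.4, 104.2]
orientation: [[0.983, 0.0, -0.184], [0.184, -0.0, 0.983], [0.0, -1.0, -0.0]]
force: [-0.7, 1.1, -0.0]
grip_width: -0.2
```

Emit:
{"api": "move_arm", "payload": {
  "increments": [
    {"tx": 0.06,"ty": 0,"tz": 0,"wx": 0,"wy": 0,"wz": 0},
    {"tx": 0.06,"ty": 0,"tz": 0,"wx": 0,"wy": 0,"wz": 0},
    {"tx": 0.06,"ty": 0,"tz": 0,"wx": 0,"wy": 0,"wz": 0},
    {"tx": 0.06,"ty": 0,"tz": 0,"wx": 0,"wy": 0,"wz": 0},
    {"tx": 0.06,"ty": 0,"tz": 0,"wx": 0,"wy": 0,"wz": 0}
  ]
}}

```text
time: 19.85
tool_pos: [552.5, -63.9, 104.2]
orientation: [[0.983, 0.0, -0.184], [0.184, -0.0, 0.983], [0.0, -1.0, -0.0]]
force: [-0.4, -0.1, 0.1]
grip_width: -0.1
```

```bash
python3 snap.py w14;python3 -c "
from h import *
print(g(observe()['tool_pos']))"
```

```text
19.85 [552.5 -63.9 104.2] [[0.983, 0.0, -0.184], [0.184, -0.0, 0.983], [0.0, -1.0, -0.0]] [-0.44 -0.13  0.11] [-0.18  0.3   1.54 -0.    1.31 -0.37] 0.017 -0.1
[11.7  0. ]
```

View pics/w14.png

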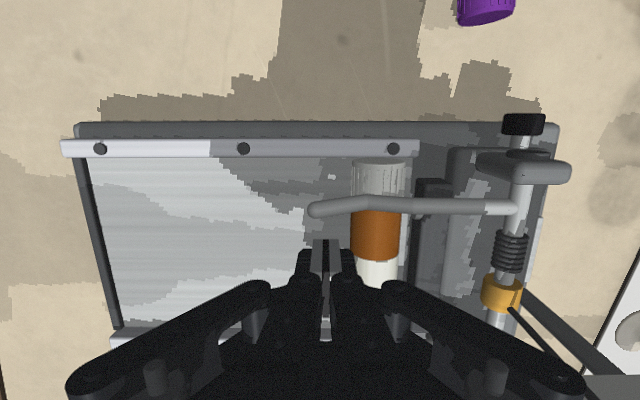

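Emit:
{"api": "move_arm", "payload": {
  "increments": [
    {"tx": 0.06,"ty": 0,"tz": 0,"wx": 0,"wy": 0,"wz": 0},
    {"tx": 0.06,"ty": 0,"tz": 0,"wx": 0,"wy": 0,"wz": 0},
    {"tx": 0.06,"ty": 0,"tz": 0,"wx": 0,"wy": 0,"wz": 0},
    {"tx": 0.06,"ty": 0,"tz": 0,"wx": 0,"wy": 0,"wz": 0},
    {"tx": 0.06,"ty": 0,"tz": 0,"wx": 0,"wy": 0,"wz": 0},
    {"tx": 0.06,"ty": 0,"tz": 0,"wx": 0,"wy": 0,"wz": 0},
    {"tx": 0.06,"ty": 0,"tz": 0,"wx": 0,"wy": 0,"wz": 0},
    {"tx": 0,"ty": 0,"tz": 0,"wx": 0,"wy": 0,"wz": 0}
  ]
}}

```text
time: 20.7
tool_pos: [556.7, -63.1, 104.2]
orientation: [[0.983, 0.0, -0.184], [0.184, -0.0, 0.983], [0.0, -1.0, -0.0]]
force: [-0.5, 0.3, 0.2]
grip_width: -0.2
```

```bash
python3 snap.py w15;python3 -c "
from h import *
print(g(observe()['tool_pos']))"
```

```text
20.7 [556.7 -63.1 104.2] [[0.983, 0.0, -0.184], [0.184, -0.0, 0.983], [0.0, -1.0, -0.0]] [-0.53  0.26  0.16] [-0.18  0.31  1.52 -0.    1.31 -0.36] 0.003 -0.2
[15.8  0. ]
```

View pics/w15.png

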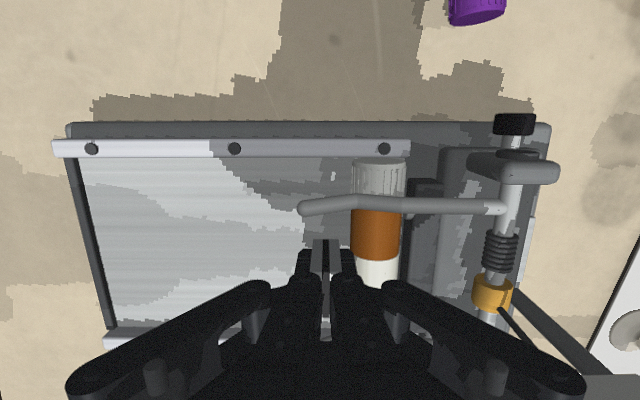

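Almost at the stop, force near 0. Finer steps now.

Emit:
{"api": "move_arm", "payload": {
  "increments": [
    {"tx": 0.03,"ty": 0,"tz": 0,"wx": 0,"wy": 0,"wz": 0},
    {"tx": 0.03,"ty": 0,"tz": 0,"wx": 0,"wy": 0,"wz": 0},
    {"tx": 0.03,"ty": 0,"tz": 0,"wx": 0,"wy": 0,"wz": 0},
    {"tx": 0.03,"ty": 0,"tz": 0,"wx": 0,"wy": 0,"wz": 0},
    {"tx": 0.03,"ty": 0,"tz": 0,"wx": 0,"wy": 0,"wz": 0},
    {"tx": 0.03,"ty": 0,"tz": 0,"wx": 0,"wy": 0,"wz": 0},
    {"tx": 0.03,"ty": 0,"tz": 0,"wx": 0,"wy": 0,"wz": 0},
    {"tx": 0.03,"ty": 0,"tz": 0,"wx": 0,"wy": 0,"wz": 0}
  ]
}}

```text
time: 21.55
tool_pos: [558.6, -62.7, 104.1]
orientation: [[0.983, -0.001, -0.184], [0.184, -0.0, 0.983], [-0.001, -1.0, 0.0]]
force: [-3.9, -0.3, 2.9]
grip_width: 0.1
```

Emit:
{"api": "move_arm", "payload": {
  "increments": [
    {"tx": 0.03,"ty": 0,"tz": 0,"wx": 0,"wy": 0,"wz": 0},
    {"tx": 0.03,"ty": 0,"tz": 0,"wx": 0,"wy": 0,"wz": 0},
    {"tx": 0.03,"ty": 0,"tz": 0,"wx": 0,"wy": 0,"wz": 0}
  ]
}}

```text
time: 21.85
tool_pos: [558.9, -62.7, 104.1]
orientation: [[0.983, -0.003, -0.183], [0.183, -0.0, 0.983], [-0.003, -1.0, 0.0]]
force: [-9.6, -1.3, 5.2]
grip_width: 0.1
```

Emit:
{"api": "move_arm", "payload": {
  "increments": [
    {"tx": 0.03,"ty": 0,"tz": 0,"wx": 0,"wy": 0,"wz": 0},
    {"tx": 0.03,"ty": 0,"tz": 0,"wx": 0,"wy": 0,"wz": 0}
  ]
}}

```text
time: 22.05
tool_pos: [559.1, -62.7, 104.0]
orientation: [[0.983, -0.005, -0.183], [0.183, -0.0, 0.983], [-0.005, -1.0, 0.0]]
force: [-11.5, -1.2, 7.5]
grip_width: -0.1
```

```bash
python3 snap.py w16;python3 -c "
from h import *
print(g(observe()['tool_pos']))"
```

```text
22.05 [559.1 -62.7 104. ] [[0.983, -0.005, -0.183], [0.183, -0.0, 0.983], [-0.005, -1.0, 0.0]] [-11.52  -1.16   7.51] [-0.18  0.32  1.51 -0.    1.32 -0.36] 0.01 -0.1
[18.3 -0. ]
```

View pics/w16.png

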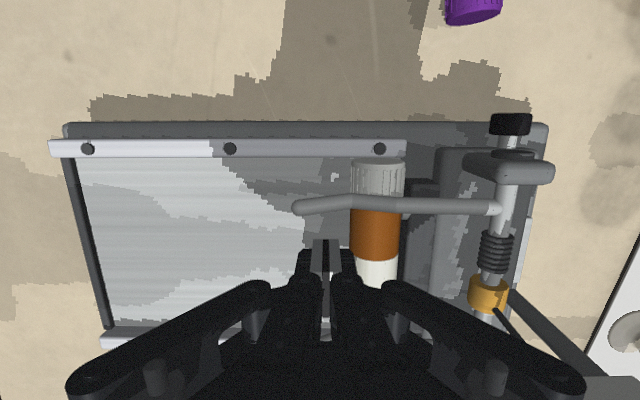

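I should not have batched those moves: the push reached about 11.5 N. Backing off now, then settling near 6 N.

Emit:
{"api": "move_arm", "payload": {
  "increments": [
    {"tx": -0.09,"ty": 0,"tz": 0,"wx": 0,"wy": 0,"wz": 0},
    {"tx": 0,"ty": 0,"tz": 0,"wx": 0,"wy": 0,"wz": 0},
    {"tx": 0,"ty": 0,"tz": 0,"wx": 0,"wy": 0,"wz": 0}
  ]
}}

```text
time: 22.4
tool_pos: [558.8, -62.7, 104.0]
orientation: [[0.983, -0.003, -0.183], [0.183, -0.0, 0.983], [-0.003, -1.0, 0.0]]
force: [-6.3, -0.4, 3.0]
grip_width: -0.1
```

Emit:
{"api": "move_arm", "payload": {
  "increments": [
    {"tx": 0,"ty": 0,"tz": 0,"wx": 0,"wy": 0,"wz": 0},
    {"tx": 0,"ty": 0,"tz": 0,"wx": 0,"wy": 0,"wz": 0},
    {"tx": 0,"ty": 0,"tz": 0,"wx": 0,"wy": 0,"wz": 0},
    {"tx": 0,"ty": 0,"tz": 0,"wx": 0,"wy": 0,"wz": 0},
    {"tx": 0,"ty": 0,"tz": 0,"wx": 0,"wy": 0,"wz": 0}
  ]
}}

```text
time: 22.9
tool_pos: [558.8, -62.7, 104.0]
orientation: [[0.983, -0.003, -0.183], [0.183, -0.0, 0.983], [-0.003, -1.0, 0.0]]
force: [-7.3, -0.7, 4.1]
grip_width: -0.0
```

Emit:
{"api": "move_arm", "payload": {
  "increments": [
    {"tx": -0.01,"ty": 0,"tz": 0,"wx": 0,"wy": 0,"wz": 0},
    {"tx": 0,"ty": 0,"tz": 0,"wx": 0,"wy": 0,"wz": 0},
    {"tx": 0,"ty": 0,"tz": 0,"wx": 0,"wy": 0,"wz": 0},
    {"tx": 0,"ty": 0,"tz": 0,"wx": 0,"wy": 0,"wz": 0},
    {"tx": 0,"ty": 0,"tz": 0,"wx": 0,"wy": 0,"wz": 0},
    {"tx": 0,"ty": 0,"tz": 0,"wx": 0,"wy": 0,"wz": 0},
    {"tx": 0,"ty": 0,"tz": 0,"wx": 0,"wy": 0,"wz": 0},
    {"tx": 0,"ty": 0,"tz": 0,"wx": 0,"wy": 0,"wz": 0},
    {"tx": 0,"ty": 0,"tz": 0,"wx": 0,"wy": 0,"wz": 0},
    {"tx": 0,"ty": 0,"tz": 0,"wx": 0,"wy": 0,"wz": 0}
  ]
}}

```text
time: 23.9
tool_pos: [558.8, -62.7, 104.1]
orientation: [[0.983, -0.002, -0.183], [0.183, -0.0, 0.983], [-0.002, -1.0, 0.0]]
force: [-6.4, -0.3, 3.3]
grip_width: -0.1
```

```bash
python3 snap.py w17; python3 -c "
from h import *
cv2.imwrite('pics/sc1.png',cv2.resize(grab_frame('scene')[120:270,230:430],None,fx=4,fy=4,interpolation=cv2.INTER_CUBIC)); print(observe()['force'])"
```

```text
23.9 [558.8 -62.7 104.1] [[0.983, -0.002, -0.183], [0.183, -0.0, 0.983], [-0.002, -1.0, 0.0]] [-6.43 -0.3   3.29] [-0.18  0.31  1.52 -0.    1.31 -0.36] 0.001 -0.1
[-7.3113255  -1.20333985  4.01573232]
```

View pics/sc1.png

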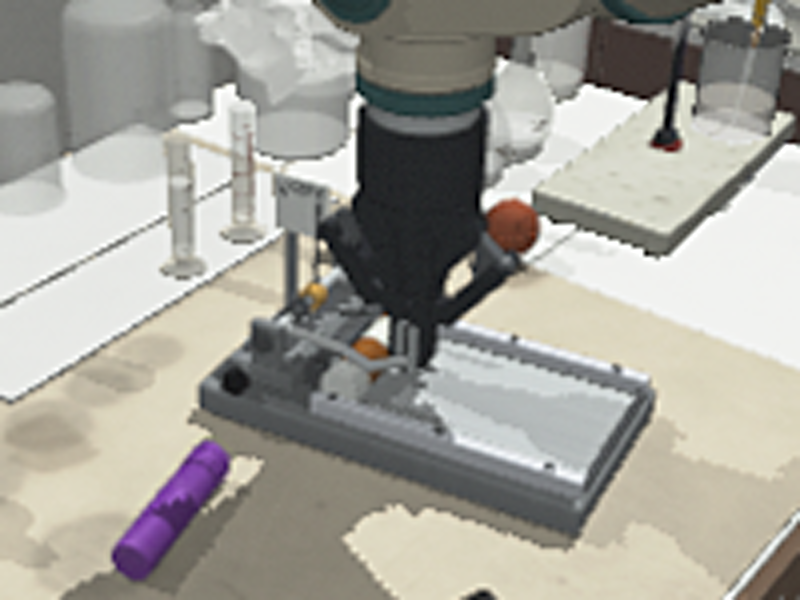

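Steady 6.3 to 7.3 N was held for over a second. The fork lies over the tube at (370,350) in the crop. Withdrawing straight back, then up.

Emit:
{"api": "move_arm", "payload": {
  "increments": [
    {"tx": -0.05,"ty": 0,"tz": 0,"wx": 0,"wy": 0,"wz": 0},
    {"tx": -0.05,"ty": 0,"tz": 0,"wx": 0,"wy": 0,"wz": 0},
    {"tx": -0.1,"ty": 0,"tz": 0,"wx": 0,"wy": 0,"wz": 0},
    {"tx": -0.2,"ty": 0,"tz": 0,"wx": 0,"wy": 0,"wz": 0},
    {"tx": -0.5,"ty": 0,"tz": 0,"wx": 0,"wy": 0,"wz": 0},
    {"tx": -1,"ty": 0,"tz": 0,"wx": 0,"wy": 0,"wz": 0},
    {"tx": -1.5,"ty": 0,"tz": 0,"wx": 0,"wy": 0,"wz": 0},
    {"tx": -1.5,"ty": 0,"tz": 0,"wx": 0,"wy": 0,"wz": 0},
    {"tx": 0,"ty": -2,"tz": 0,"wx": 0,"wy": 0,"wz": 0},
    {"tx": 0,"ty": -3,"tz": 0,"wx": 0,"wy": 0,"wz": 0},
    {"tx": 0,"ty": -3,"tz": 0,"wx": 0,"wy": 0,"wz": 0},
    {"tx": 0,"ty": -2,"tz": 0,"wx": 0,"wy": 0,"wz": 0},
    {"tx": 0,"ty": 0,"tz": -3,"wx": 0,"wy": 0,"wz": 0},
    {"tx": 0,"ty": 0,"tz": -3,"wx": 0,"wy": 0,"wz": 0},
    {"tx": 0,"ty": 0,"tz": 0,"wx": 0,"wy": 0,"wz": 0},
    {"tx": 0,"ty": 0,"tz": 0,"wx": 0,"wy": 0,"wz": 0},
    {"tx": 0,"ty": 0,"tz": 0,"wx": 0,"wy": 0,"wz": 0}
  ]
}}

```text
time: 25.7
tool_pos: [521.9, -129.9, 204.0]
orientation: [[0.983, -0.0, -0.184], [0.184, 0.0, 0.983], [-0.0, -1.0, 0.0]]
force: [-0.6, 0.0, 0.1]
grip_width: 0.0
```

```bash
python3 snap.py w18
python3 - <<'E'
from h import *
f=cv2.imread("pics/w18.png");s=grab_frame("scene");cv2.imwrite("pics/scene_end.png",s)
cv2.imwrite('pics/sc2.png',cv2.resize(s[155:255,270:400],None,fx=6,fy=6,interpolation=cv2.INTER_CUBIC))
E
```

```text
25.7 [ 521.9 -129.9  204. ] [[0.983, -0.0, -0.184], [0.184, 0.0, 0.983], [-0.0, -1.0, 0.0]] [-0.62  0.04  0.11] [-0.31  0.14  1.51  0.    1.49 -0.5 ] 0.009 0.0
```

View pics/w18.png

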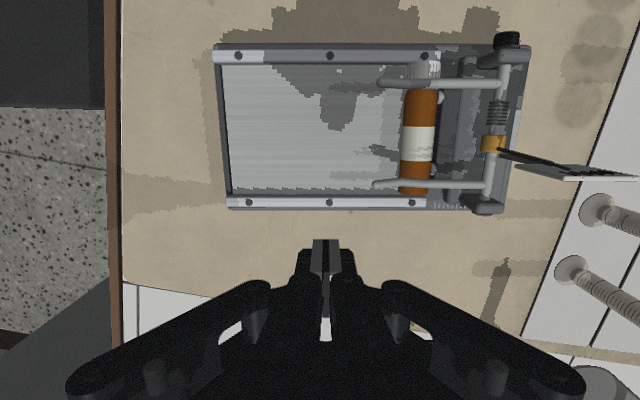

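View pics/sc2.png

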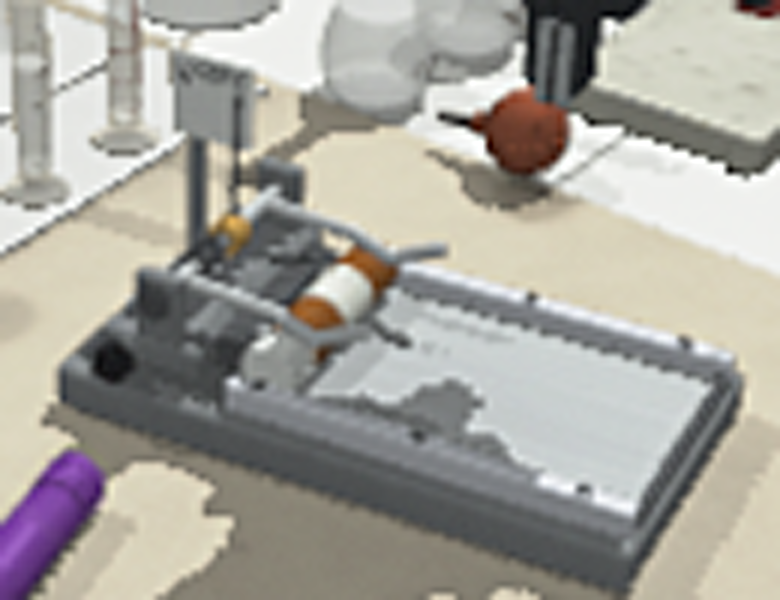

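Run:
```python
from h import *
import pickle
c=pickle.load(open("pics/w18.pkl","rb"));f=cv2.imread("pics/w18.png")
hsv=cv2.cvtColor(f,cv2.COLOR_BGR2HSV);m=cv2.inRange(hsv,(5,130,60),(20,255,255))
L=[]
for y in list(range(92,124))+list(range(163,178)):
    x=np.where(m[y,385:450]>0)[0]+385
    if len(x)>10: L.append(((x.min()-.5+x.max()+.5)/2,y,x.min(),x.max()))
L=np.array(L)
Q=np.array([g(onz(c,a,b,37.5)) for a,b in L[:,:2]])
k=np.polyfit(Q[:,1],Q[:,0],1);print("x at y=0",k[1],"slope rad",k[0],"left/right",[g(onz(c,x,110,37.5)) for x in L[15,2:]])
S=np.array([g(onz(c,*p,34.5)) for p in[(238,56),(330,56),(424,56),(249,202.5),(330,202.5),(412,202.5)]]);print(S.tolist())
cv2.imwrite("pics/w18c.png",cv2.resize(f[25:225,350:530],None,fx=3,fy=3,interpolation=cv2.INTER_CUBIC))
```

```text
x at y=0 43.57758323119587 slope rad 0.0031483050760738977 left/right [array([32.9, 18.2]), array([55.7, 18.4])]
[[-97.0, 57.3], [-27.4, 57.2], [43.7, 57.5], [-96.7, -58.1], [-26.7, -58.0], [44.0, -57.9]]
```

View pics/w18c.png

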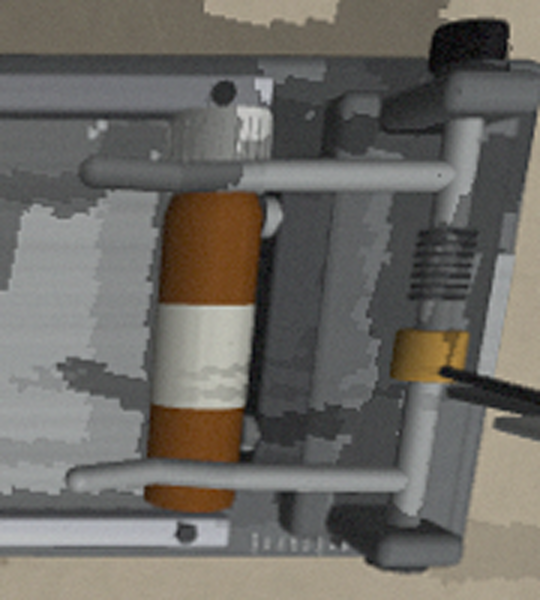

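The tube rests against both pads at (270,215) and (248,435) in the crop, under the fork. Its slope is 0.003 rad and its centre is at gauge x 43.6. Handing in.

```bash
python3 -c "
from h import *
print(order.close_job()); print(observe()['time'])"
```

```text
the job is handed in; nothing more can be done
None
the job is handed in; nothing more can be done
```

I gripped the amber tube and laid it across the loading end at gauge x ≈ -60, y ≈ 0. After letting go, I rolled it with closed fingers under the fork and over the hump to the back stop. I then held a steady push of about 6.3 to 7.3 N for roughly 1.5 s, withdrew, and handed in at about 26 s.

**Last checks:** In the wrist and scene views the tube lies against both stop pads with the fork over it. Its centre is at gauge x ≈ 43.6 against a stop at about 57. It is about 0.003 rad off square, and the gripper is clear with force near 0. I could not read the feeler angle directly. I judged the fork dropped from the push going slack past the hump and from the pictures. I did not re-measure the bystanders, but the arm stayed well away from them.

**What went wrong:** When the tube first met the stop I batched too many moves, and the push briefly read 9.6 and then 11.5 N before I backed off. That broke your rule of never reaching 10 N. The 26 N contact limit corresponds to a push of about 11 N, so this may have failed the run outright; no verdict was reported.

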